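Uncap the condenser and open its iris to the stop

ROBOT

A 7-joint arm with a two-finger parallel gripper is mounted at the origin on the work surface. World frame = base frame: x ahead of the robot, y to its left, z up, the work surface at z = 0. Lengths are in m, angles in rad, forces in N, time in s.
With the tool pointing down it reaches from about 0.425 to 0.95 m from the base axis. Payload 4.7 kg.
Tool frame: the origin (TCP) lies midway between the tips of the shut fingers; the grasp point (between the pads) lies 19 mm behind it; x points along the fingers, y is the direction in which the jaws open and shut, and the axes are right-handed (so a half turn about x gives the same grasp; the last joint's range is limited). The gripper opens to 85 mm and grips with 20 to 120 N. Pads are 22 mm wide; open, the fingers measure 114 mm over their backs; the gripper's body (76 mm by 85 mm) begins 54 mm behind the grasp point. The pads swing forward as they close: fully open they stand 13 mm farther back than shut.
Start: joints at [1.171, 0.469, -0.049, 1.532, 0.024, 1.141, -0.082], TCP at [0.245, -0.629, 0.231] pointing down, gripper open.
Joint ranges: [-2.59, 2.59], [-0.33, 1.99], [-1.39, 1.29], [0.1, 2.45], [-1.04, 4.18], [0.21, 1.99], [-2.66, 2.66]. Speed limits (rad/s): [2.57, 2.57, 3.14, 3.14, 3.14, 3.14, 3.14].

INTERFACE

Orientations are given as a rotation vector (axis times angle).
In Python, from plant import manip gives the robot as it stands.
- The arm moves only by the tool jog_arm, never from a script. Its argument "increments" is a list of rows, each an object of numbers: "gripper": the opening, from 0 (shut) to 1 (fully open); "dx", "dy", "dz": the shift along the tool's x, y, z each as a share of 400 mm, from -1 to 1; "rx", "ry", "rz": the turn, a rotation vector about the tool's x, y, z each as a share of 1.5 rad, from -1 to 1. In form: [{"gripper": .., "dx": .., "dy": .., "dz": .., "rx": .., "ry": .., "rz": ..}, ...]. A call has 1 to 12 rows; each row is the pose to reach, as a shift and turn from the pose measured when the call began, along the tool's axes at that moment; what a row does not reach only later rows make up. A row lasts 1/12 s, in which the tool goes at most 41.7 mm and 7.16 degrees, less where a joint would pass 70% of its speed; a pose out of reach is approached as far as the arm can. A call with a number of a shift or a turn outside -1 to 1 is refused whole. A call with a gripper value outside its range is refused whole. The fingers move at their own pace and stop on an object; "newtons" is the grip in N (left out, the last holds). Time passes only in rows, so rows that repeat a pose let the fingers close. It gives the time, the measured TCP pose, the force and the opening at its end, in the units of the state.
- manip.get_state(): the state, without advancing time (a new reading comes with each control period).
- manip.camera(name): name is "side" or "top" or "wrist"; returns a dict with "image" (400x640x3 uint8, red, green, blue), "camera_matrix" (3x3 intrinsics, pixels), "distortion" ([k1, k2, p1, p2, k3] as OpenCV has them; the pictures are not rectified), "R" (3x3) and "t" (3): a world point X has camera coordinates R X + t. Camera axes: x right, y down, z forward; pixel columns grow to the right and rows downward; lengths in m; the calibration is good to about 2 mm. A picture is of the moment at which its call begins. There is no depth.
- manip.close_job(): hands the job in, once; it reports no verdict.
The state is a dict: "clock": time; "joints": joint angles; "joint_velocities": joint speeds; "effort": joint torques, N m; "eef_pos": TCP position; "orientation": TCP orientation; "force": force on the tool from outside, world axes, zero at the start; "moment": the same for the moment, N m; "finger_gap": finger opening in m.
Only numpy, scipy, OpenCV 4.12 (cv2) and the standard library are available. Lean on these libraries where they do the work, as an engineer would, in place of code of your own. Each camera call takes 0.05 s, during which the arm holds its last target.

TASK

Take the blue dust cap off the microscope condenser and set it down upright, knob up, in the free part of the green parts tray. Then grip the slim black iris ring, touching neither of the silver collars above and below it, and turn it clockwise (seen from above) until you feel it come up firmly against its fully-open stop, without straining the condenser round in its spring mount; let go and leave it fully open. Leave everything else where it is.

Things in the scene. Friction and masses are not known exactly. Their poses are not given: they have to be found in the camera images.
- stand: White alignment stand, a fixed block 160 (x) x 130 (y) x 30 mm with a dark round mount (90 mm across, top 42 mm above the table) in its middle, and two small brass screws at the mount's rear (-x) side. Origin: centre of its underside, on the condenser's upright axis. The condenser standing in it is, from below: lower collar, iris ring, upper collar, dust cap, all on that one axis.
- lower_collar (a point): Fixed silver ring under the iris ring, 72 mm across, 28 mm tall, from 42 to 70 mm above the table: it sticks out 6 mm beyond the iris ring all round. This point is its centre, half-way up. Its top rim carries a red band from its own +x side (0 rad) anticlockwise to 0.4 rad, and black ticks every 0.15 rad beyond it. Not to be touched.
- iris: The slim black iris ring as a whole. Origin: on the axis, centre of its underside (70.5 mm above the table); its x axis points to its white line. Turning it clockwise opens the iris. It turns about the upright axis with 0.1 N m of friction and stays where it is left.
- ring_mid (a point): Centre of the black iris ring, at half its height, on the axis (76.5 mm above the table). The ring is 60 mm across and 12 mm tall (70.5 to 82.5 mm above the table), knurled, round, so it can be gripped across any diameter; a white line on top and on its rim lies on its own +x side.
- ring_line (a point): The white line on the iris ring's rim, 30 mm from the axis, at half the ring's height. Its angle about the axis, from the lower collar's +x, anticlockwise (from above) positive, starts between 0.55 and 1.4 rad. Turned clockwise, the ring meets its fully-open hard stop somewhere between 0.4 and 0 rad, line in the red band: where differs each time and cannot be seen, only felt.
- upper_collar (a point): Fixed silver ring with the lens above the iris ring, 48 mm across (6 mm narrower than the iris ring all round), 25 mm tall, from 83 to 108 mm above the table. This point is its centre, half-way up. Not to be touched.
- carrier (a joint): Twist of the whole condenser (collars and ring) in its spring mount about the upright axis, rad, anticlockwise positive, 0 at rest; 14 N m/rad. It winds up as the ring is pressed against its stop and springs back when let go. Turning the ring takes 0.1 N m (0.007 rad); firmly against the stop is 0.24 N m or more (-0.017 rad); strained is over 0.80 N m (0.057 rad).
- cap_knob (a point): Middle of the knob of the blue dust cap (loose, 60 g): knob 24 mm across, 22 mm tall; this point is on its axis 11 mm below its top and 37 mm above the cap's lower rim. The cap below the knob is 66 mm across and 26 mm tall, hollow below: its 21 mm deep skirt (inside 51.6 mm across) hangs over the upper collar, and its ceiling rests on it, so that it must be lifted 25 mm straight up to come clear. While it is on, it is in the way of gripping the iris ring.
- tray: Fixed green shallow parts tray, 120 (x) x 170 (y) x 18 mm, walls and floor 4 mm thick. Origin: centre of its underside. Its +y half is free for the cap; an eyepiece stands in its -y half.
- eyepiece: Black eyepiece, 32 mm across, 42 mm tall, standing in the -y half of the tray, 55 mm from the tray's centre. Origin: centre of its underside. Leave alone.
- objective: Silver objective lens, 33 mm across, 43 mm tall, standing on the table. Origin: centre of its underside. Leave alone.
- petri: Clear dish with red medium, 92 mm across, 14 mm tall. Origin: centre of its underside. Leave alone.
- tip_box: Blue box of yellow pipette tips, 85 x 122 x 60 mm. Origin: centre of its underside. Leave alone.
- bottle: Amber bottle with a blue cap, 60 mm across, 130 mm tall. Origin: centre of its underside. Leave alone.
- slide_box: Grey slide box, 85 x 60 x 32 mm. Origin: centre of its underside. Leave alone.
- cap: The blue dust cap as a whole (see the knob's entry). Origin: centre of its lower rim; z points up towards the knob.
Not all that is in view belongs to the job. Leave any purple look-alike of the stand alone.

How it is judged:
By the outcome, as a careful person would: the job done as asked, in the order asked, and still so for the second after the job is handed in, with the robot touching nothing.
It also fails if it takes over 67 s, if anything falls off the work surface, if the arm or the gripper's body presses on something with over 40 N, if the wrist force passes 120 N, or if a joint passes its speed limit or range.

## Working session

There is one attempt and no reset: what is moved stays moved. The work goes in short steps, Python scripts to look and compute and a tool call to move; the robot and the scene stay as the last step left them, time stands still between calls to the robot, and variables do not carry over. Pictures are saved under pics/ and viewed, and the job is handed in when it is done.

Besides the shell and the picture viewer there is one more tool, called by a JSON object that holds its "fn" and its "kwargs". jog_arm: Moves the arm, as the interface text tells. Shift numbers are shares of 400 mm and turn numbers shares of 1.5 rad, none past 1 either way. Its arguments: {"type":"object","properties":{"increments":{"type":"array","items":{"type":"object","properties":{"gripper":{"type":"number"},"dx":{"type":"number","minimum":-1,"maximum":1},"dy":{"type":"number","minimum":-1,"maximum":1},"dz":{"type":"number","minimum":-1,"maximum":1},"rx":{"type":"number","minimum":-1,"maximum":1},"ry":{"type":"number","minimum":-1,"maximum":1},"rz":{"type":"number","minimum":-1,"maximum":1}}}},"newtons":{"type":"number"}},"required":["increments"]}

```bash
mkdir -p pics; ls; cat > h.py <<'E'
import numpy as np, cv2
from plant import manip
from scipy.spatial.transform import Rotation as Rn
def shot(n,f=None):
    c=manip.camera(n)
    if f: cv2.imwrite('pics/'+f,c['image'][:,:,::-1])
    return c
def ray(c,uv,z):
    K=np.array(c['camera_matrix']);D=np.array(c['distortion']);R=np.array(c['R']);t=np.array(c['t'])
    p=cv2.undistortPoints(np.array(uv,float).reshape(-1,1,2),K,D).reshape(-1,2)
    d=np.c_[p,np.ones(len(p))]@R; o=-R.T@t
    return o+d*((np.atleast_1d(z)-o[2])/d[:,2])[:,None]
def proj(c,X):
    R=np.array(c['R']);rv=cv2.Rodrigues(R)[0]
    return cv2.projectPoints(np.array(X,float).reshape(-1,1,3),rv,np.array(c['t'],float),np.array(c['camera_matrix']),np.array(c['distortion']))[0].reshape(-1,2)
E
python3 - <<'E'
from h import *
for n in ['side','top','wrist']:
    c=shot(n,n+'0.png'); print(n,-np.array(c['R']).T@c['t'],c['camera_matrix'][0][0])
s=manip.get_state(); print(s)
E
```

```text
pics
side [-0.06340182  0.79168089  0.69409642] 432.7794753731009
top [ 0.40388653 -0.06329321  1.21784559] 398.58949683452977
wrist [ 0.30714339 -0.60399863  0.37178906] 324.6344477628697
{'clock': 0.15, 'joints': array([ 1.17114282,  0.46929288, -0.04863762,  1.53341628,  0.02410024,
        1.14099556, -0.08229864]), 'joint_velocities': array([-0.00077712, -0.00158917, -0.00188305, -0.00383033, -0.00056988,
       -0.00060232, -0.00048912]), 'effort': array([ 1.48785733e-03, -5.10763550e+01, -4.60119930e-02, -2.37977690e+01,
        1.07771036e-02,  5.32366670e-03,  7.69466304e-07]), 'eef_pos': array([ 0.24444415, -0.62870603,  0.23047925]), 'orientation': array([ 2.01917556,  0.38031921, -2.01981118]), 'force': array([-0.05265886, -0.23883276,  0.08542666]), 'moment': array([-0.04486596, -0.04043936, -0.01472463]), 'finger_gap': 0.0855613629426422}
```

View pics/side0.png

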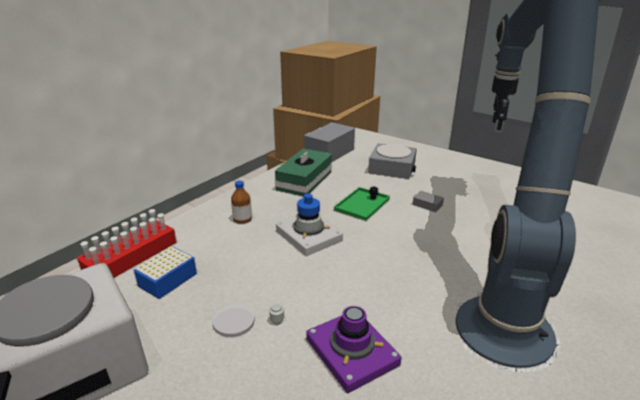

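View pics/top0.png

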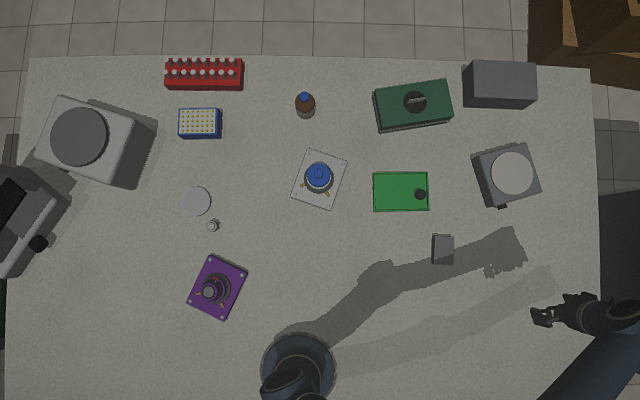

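View pics/wrist0.png

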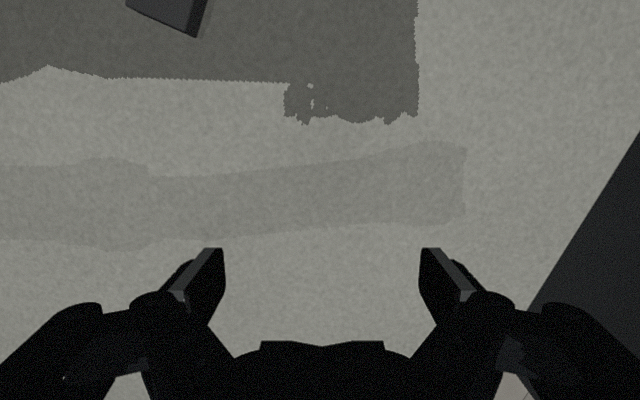

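Top view: white stand with a blue cap at (319,179), and a purple look-alike at (216,288). The white one fits the description because it carries the blue cap and is a white block. The green tray is at (400,191) with the eyepiece at (420,194). I'll enlarge and measure.

```bash
python3 - <<'E'
from h import *
c=shot('top'); im=c['image']; s=shot('side'); si=s['image']
a=cv2.resize(im[135:225,280:440],None,fx=5,fy=5,interpolation=cv2.INTER_CUBIC)[:,:,::-1]
cv2.imwrite('pics/crop_t.png',a)
cv2.imwrite('pics/crop_s.png',cv2.resize(si[180:260,260:400],None,fx=5.5,fy=5.5,interpolation=cv2.INTER_CUBIC)[:,:,::-1])
h=cv2.cvtColor(im,cv2.COLOR_RGB2HSV)
def mask(h,lo,hi,box):
    m=cv2.inRange(h,lo,hi); z=np.zeros_like(m); x0,y0,x1,y1=box; z[y0:y1,x0:x1]=m[y0:y1,x0:x1]; return z
b=mask(h,(100,120,30),(125,255,255),(285,140,350,215))
n,l,st,ce=cv2.connectedComponentsWithStats(b); i=1+np.argmax(st[1:,4]); print('cap blob',st[i],ce[i])
g=mask(h,(45,100,30),(80,255,255),(365,160,440,220))
cn=max(cv2.findContours(g,0,1)[0],key=cv2.contourArea); r=cv2.minAreaRect(cn); print('tray',r); bx=cv2.boxPoints(r); P=ray(c,bx,0.018);print(P.round(4),P.mean(0))
w=cv2.inRange(h,(0,0,120),(180,40,255))
hs=cv2.cvtColor(si,cv2.COLOR_RGB2HSV)
b2=mask(hs,(100,120,30),(125,255,255),(285,180,340,230))
n,l,st,ce=cv2.connectedComponentsWithStats(b2); i=1+np.argmax(st[1:,4]); print('side cap',st[i],ce[i])
E
```

```text
cap blob [307 163  23  24 417] [318.0911271  174.61151079]
tray ((400.5, 191.5), (39.0, 55.0), 90.0)
[[ 0.6009 -0.2131  0.018 ]
 [ 0.6051 -0.3824  0.018 ]
 [ 0.4854 -0.3819  0.018 ]
 [ 0.4818 -0.2143  0.018 ]] [ 0.5432821 -0.2979053  0.018    ]
side cap [298 193  21  24 396] [307.95959596 205.90656566]
```

View pics/crop_t.png

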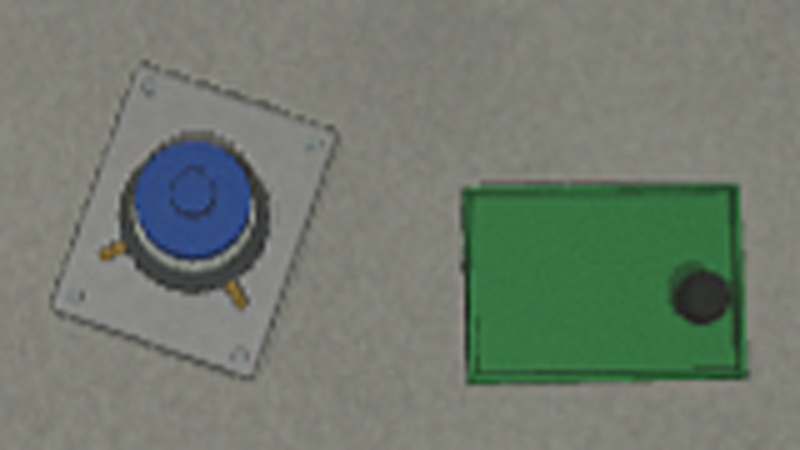

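View pics/crop_s.png

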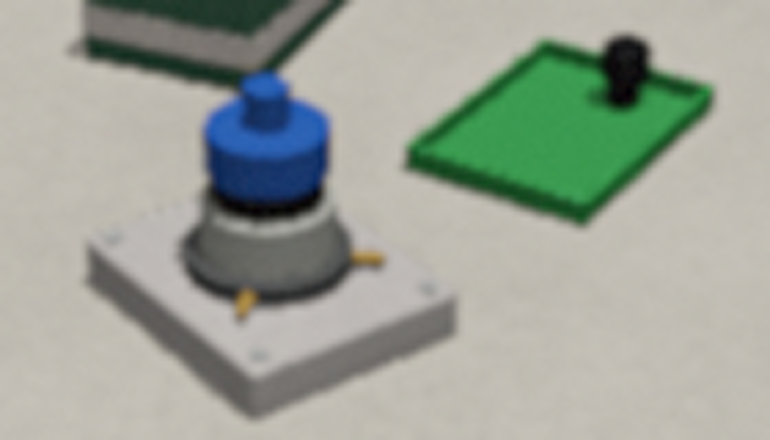

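```bash
python3 - <<'E'
from h import *
c=shot('top'); s=shot('side')
f=lambda l:[(280+x/5,135+y/5) for x,y in l]
P=ray(c,f([(140,62),(338,130),(252,378),(52,310)]),.03); print('stand',P.round(4),P.mean(0))
d=P[0]-P[3]; print('long',np.linalg.norm(d),np.arctan2(d[1],d[0]),'short',np.linalg.norm(P[0]-P[1]))
print('knob',ray(c,f([(194,190)]),.135),'body',ray(c,f([(193,198)]),.113))
g=lambda l:[(260+x/5.5,180+y/5.5) for x,y in l]
print('side knob',ray(s,g([(266,82)]),.135), 'stand',ray(s,g([(88,242),(455,298),(255,378)]),.03).round(4))
st=manip.get_state(); R=Rn.from_rotvec(st['orientation']).as_matrix(); print(R.round(3),st['eef_pos'])
print('ep',ray(c,f([(700,297)]),.042))
E
```

```text
stand [[ 0.6699 -0.0135  0.03  ]
 [ 0.6307 -0.1343  0.03  ]
 [ 0.4794 -0.0854  0.03  ]
 [ 0.5175  0.0353  0.03  ]] [ 0.57437482 -0.0494722   0.03      ]
long 0.15997567222530581 -0.30953433687594617 short 0.12700203236775937
knob [[ 0.57540256 -0.04944045  0.135     ]] body [[ 0.57434421 -0.0487055   0.113     ]]
side knob [[ 0.57528847 -0.05013891  0.135     ]] stand [[ 0.6625 -0.0081  0.03  ]
 [ 0.4757 -0.0767  0.03  ]
 [ 0.5155  0.0397  0.03  ]]
[[-0.     0.362 -0.932]
 [ 0.    -0.932 -0.362]
 [-1.    -0.    -0.   ]] [ 0.24459369 -0.62899282  0.23105813]
ep [[ 0.53284305 -0.35150962  0.042     ]]
```

{"fn": "jog_arm", "kwargs": {"increments": [{"gripper":1,"dy":-0.1,"dz":-0.12,"rx":-0.07},{"dy":-0.2,"dz":-0.24,"rx":-0.14},{"dy":-0.3,"dz":-0.36,"rx":-0.21},{"dy":-0.4,"dz":-0.48,"rx":-0.28},{"dy":-0.5,"dz":-0.6,"rx":-0.35},{"dy":-0.525,"dz":-0.646,"rx":-0.37},{"dy":-0.525,"dz":-0.646,"rx":-0.37},{"dy":-0.525,"dz":-0.646,"rx":-0.37},{"dy":-0.525,"dz":-0.646,"rx":-0.37},{"dy":-0.525,"dz":-0.646,"rx":-0.37}]}}

```text
invalid input at $.increments[0]: expected keys gripper, dx, dy, dz, rx, ry, rz
```

```bash
cat >> h.py <<'E'
def go(p,yaw=None,show=True):
    """shares needed to bring TCP to p, tool down, tool z axis heading angle yaw (world)"""
    s=manip.get_state(); R=Rn.from_rotvec(s['orientation']).as_matrix()
    d=R.T@(np.array(p)-s['eef_pos'])/.4
    cur=np.arctan2(R[1,2],R[0,2])
    if yaw is None: yaw=cur
    x=np.array([0,0,-1.]);z=np.array([np.cos(yaw),np.sin(yaw),0]);T=np.c_[x,np.cross(z,x),z]
    r=Rn.from_matrix(R.T@T).as_rotvec()/1.5
    print('clock %.2f pos %s yaw %.3f gap %.4f F %s M %s j7 %.2f'%(s['clock'],np.round(s['eef_pos'],4),cur,s['finger_gap'],np.round(s['force'],2),np.round(s['moment'],3),s['joints'][6]))
    print('d',d.round(4),'r',r.round(4))
E
python3 -c "
from h import *
go([.575,-.0495,.2],-3.14)"
```

```text
clock 0.35 pos [ 0.2446 -0.629   0.2311] yaw -2.771 gap 0.0857 F [-0.04 -0.56  0.15] M [-0.043  0.017  0.016] j7 -0.08
d [ 0.0781 -1.0509 -1.2949] r [0.2461 0.     0.0003]
```

{"fn": "jog_arm", "kwargs": {"increments": [{"gripper":1,"dx":0,"dy":-0.1,"dz":-0.12,"rx":-0.07,"ry":0,"rz":0},{"gripper":1,"dx":0,"dy":-0.2,"dz":-0.24,"rx":-0.14,"ry":0,"rz":0},{"gripper":1,"dx":0,"dy":-0.3,"dz":-0.36,"rx":-0.21,"ry":0,"rz":0},{"gripper":1,"dx":0,"dy":-0.4,"dz":-0.48,"rx":-0.28,"ry":0,"rz":0},{"gripper":1,"dx":0,"dy":-0.5,"dz":-0.6,"rx":-0.35,"ry":0,"rz":0},{"gripper":1,"dx":0,"dy":-0.525,"dz":-0.646,"rx":-0.37,"ry":0,"rz":0},{"gripper":1,"dx":0,"dy":-0.525,"dz":-0.646,"rx":-0.37,"ry":0,"rz":0},{"gripper":1,"dx":0,"dy":-0.525,"dz":-0.646,"rx":-0.37,"ry":0,"rz":0},{"gripper":1,"dx":0,"dy":-0.525,"dz":-0.646,"rx":-0.37,"ry":0,"rz":0}]}}

```text
clock: 1.1
eef_pos: [0.4147, -0.3307, 0.2319]
orientation: [1.662, 0.844, -1.653]
force: [0.6, 0.9, -0.3]
finger_gap: 0.0853
```

```bash
python3 -c "
from h import *
go([.575,-.0495,.22],-1.6)"
```

```text
clock 1.10 pos [ 0.4147 -0.3307  0.2319] yaw -2.202 gap 0.0853 F [ 0.61  0.9  -0.32] M [ 0.024 -0.01   0.029] j7 -0.12
d [ 0.0338 -0.0913 -0.8039] r [-0.4012 -0.0032 -0.0012]
```

{"fn": "jog_arm", "kwargs": {"increments": [{"gripper":1,"dx":0.01,"dy":-0.01,"dz":-0.1,"rx":-0.05,"ry":0,"rz":0},{"gripper":1,"dx":0.02,"dy":-0.03,"dz":-0.2,"rx":-0.1,"ry":0,"rz":0},{"gripper":1,"dx":0.03,"dy":-0.05,"dz":-0.4,"rx":-0.2,"ry":0,"rz":0},{"gripper":1,"dx":0.034,"dy":-0.07,"dz":-0.6,"rx":-0.3,"ry":0,"rz":0},{"gripper":1,"dx":0.034,"dy":-0.091,"dz":-0.8,"rx":-0.4,"ry":-0.003,"rz":-0.001},{"gripper":1,"dx":0.034,"dy":-0.091,"dz":-0.804,"rx":-0.401,"ry":-0.003,"rz":-0.001},{"gripper":1,"dx":0.034,"dy":-0.091,"dz":-0.804,"rx":-0.401,"ry":-0.003,"rz":-0.001},{"gripper":1,"dx":0.034,"dy":-0.091,"dz":-0.804,"rx":-0.401,"ry":-0.003,"rz":-0.001},{"gripper":1,"dx":0.034,"dy":-0.091,"dz":-0.804,"rx":-0.401,"ry":-0.003,"rz":-0.001},{"gripper":1,"dx":0.034,"dy":-0.091,"dz":-0.804,"rx":-0.401,"ry":-0.003,"rz":-0.001},{"gripper":1,"dx":0.034,"dy":-0.091,"dz":-0.804,"rx":-0.401,"ry":-0.003,"rz":-0.001},{"gripper":1,"dx":0.034,"dy":-0.091,"dz":-0.804,"rx":-0.401,"ry":-0.003,"rz":-0.001}]}}

```text
clock: 2.1
eef_pos: [0.5745, -0.0516, 0.2197]
orientation: [1.232, 1.193, -1.234]
force: [-1.3, 0.2, -0.4]
finger_gap: 0.0854
```

```bash
python3 -c "
from h import *
go([.575,-.0495,.117],-1.6)
c=shot('wrist','w1.png')
print(proj(c,[[.575,-.0495,.135],[.575,-.0495,.113]]))
h=cv2.cvtColor(c['image'],cv2.COLOR_RGB2HSV)
"
```

```text
clock 2.10 pos [ 0.5745 -0.0516  0.2197] yaw -1.603 gap 0.0854 F [-1.3   0.24 -0.35] M [-0.03   0.021  0.023] j7 -0.21
d [ 0.2566  0.001  -0.0056] r [-0.002   0.0007  0.0002]
[[321.08977646 202.30737138]
 [321.12494811 194.57354153]]
```

View pics/w1.png

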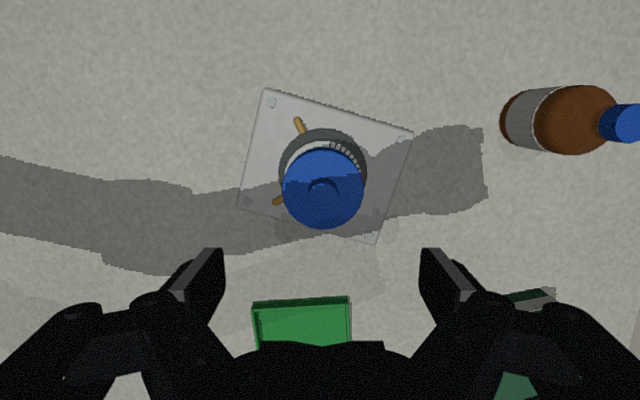

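```bash
python3 -c "
from h import *
c=shot('wrist')
im=c['image']
cv2.imwrite('pics/w1c.png',cv2.resize(im[110:240,240:400],None,fx=4.5,fy=4.5,interpolation=cv2.INTER_CUBIC)[:,:,::-1])
print(-np.array(c['R']).T@c['t'],np.array(c['R']).round(3),c['camera_matrix'],c['distortion'])
print(manip.get_state()['eef_pos'])
S=np.array([[.575,-.0495]]); yaw=-.3095
for a,b in [(80,65),(80,-65),(-80,-65),(-80,65)]:
  print(proj(c,[.5747+(a*np.cos(yaw)-b*np.sin(yaw))/1e3,-.0495+(a*np.sin(yaw)+b*np.cos(yaw))/1e3,.03]))
"
```

```text
[0.5773104  0.01563479 0.36113064] [[ 1.    -0.031  0.001]
 [-0.03  -0.964  0.264]
 [-0.008 -0.264 -0.964]] [[324.63444776   0.         321.6548308 ]
 [  0.         324.63444776 197.84944338]
 [  0.           0.           1.        ]] [-0.00754412  0.          0.          0.          0.        ]
[ 0.57455617 -0.0516672   0.21984311]
[[415.19758469 134.36408261]]
[[374.35241828 249.16356279]]
[[232.37316659 211.30538061]]
[[259.89274721  88.29658457]]
```

View pics/w1c.png

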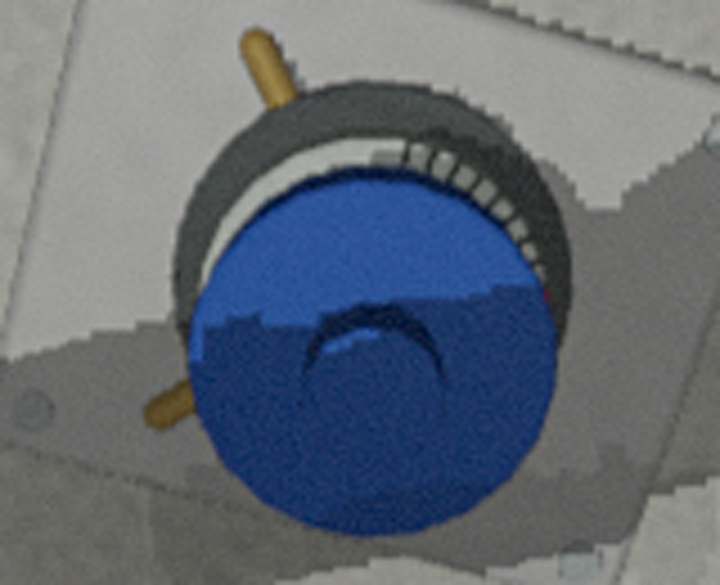

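{"fn": "jog_arm", "kwargs": {"newtons": 30, "increments": [{"gripper":1,"dx":0.06,"dy":0.003,"dz":-0.008,"rx":-0.002,"ry":0.001,"rz":0},{"gripper":1,"dx":0.12,"dy":0.003,"dz":-0.008,"rx":-0.002,"ry":0.001,"rz":0},{"gripper":1,"dx":0.18,"dy":0.003,"dz":-0.008,"rx":-0.002,"ry":0.001,"rz":0},{"gripper":1,"dx":0.22,"dy":0.003,"dz":-0.008,"rx":-0.002,"ry":0.001,"rz":0},{"gripper":1,"dx":0.25,"dy":0.003,"dz":-0.008,"rx":-0.002,"ry":0.001,"rz":0},{"gripper":1,"dx":0.255,"dy":0.003,"dz":-0.008,"rx":-0.002,"ry":0.001,"rz":0},{"gripper":1,"dx":0.255,"dy":0.003,"dz":-0.008,"rx":-0.002,"ry":0.001,"rz":0}]}}

```text
clock: 2.78
eef_pos: [0.5756, -0.0493, 0.1176]
orientation: [1.232, 1.196, -1.232]
force: [0.3, 0.1, 0.4]
finger_gap: 0.0853
```

```bash
python3 -c "
from h import *
go([.5755,-.0485,.117],-1.6)
c=shot('wrist','w2.png')
c=shot('side')
cv2.imwrite('pics/s2.png',cv2.resize(c['image'][130:260,240:380],None,fx=4.5,fy=4.5,interpolation=cv2.INTER_CUBIC)[:,:,::-1])
"
```

```text
clock 2.78 pos [ 0.5756 -0.0493  0.1176] yaw -1.602 gap 0.0853 F [0.27 0.14 0.43] M [-0.02   0.003 -0.01 ] j7 -0.28
d [ 0.0014 -0.0003 -0.002 ] r [-0.0011 -0.0004  0.0006]
```

View pics/w2.png

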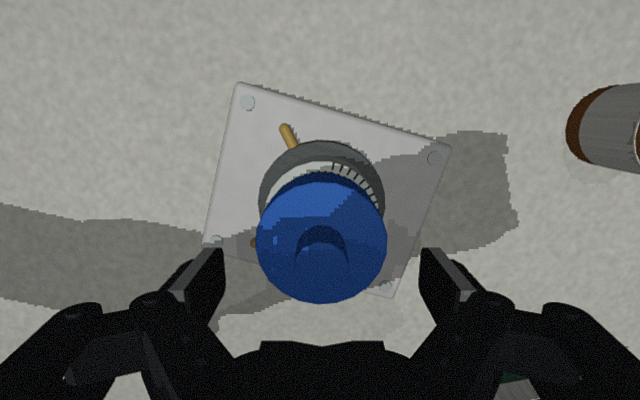

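View pics/s2.png

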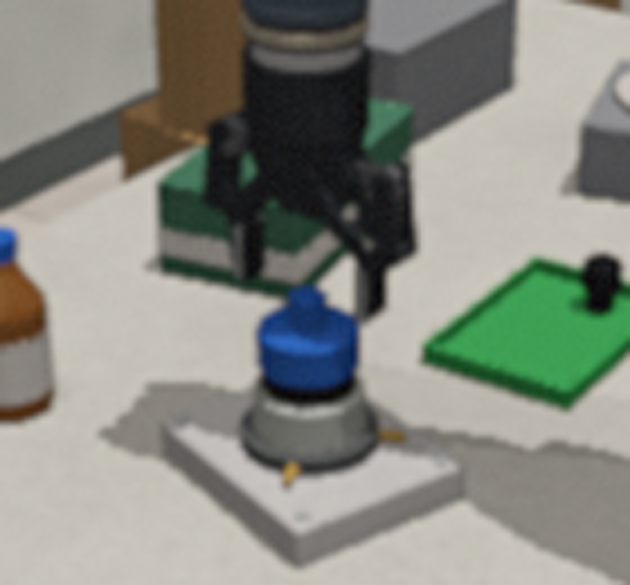

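```bash
python3 -c "
from h import *
c=shot('wrist');s=shot('side');t=shot('top')
for z in (.135,.113): print(proj(c,[.5755,-.0485,z]))
for x in (.533,.618):
  for z in (.118,.13,.155): print(x,z,(proj(s,[x,-.049,z])-[240,130])*4.5, proj(c,[x,-.049,z]))
print((proj(s,[.575,-.049,.135])-[240,130])*4.5,(proj(s,[.575,-.049,.113])-[240,130])*4.5)
cv2.imwrite('pics/t2.png',cv2.resize(t['image'][135:225,280:400],None,fx=6,fy=6,interpolation=cv2.INTER_CUBIC)[:,:,::-1])
"
```

```text
[[317.13987354 271.79760427]]
[[317.61030128 250.24577141]]
0.533 0.118 [[362.51881389 336.83972568]] [[228.86588139 258.0074773 ]]
0.533 0.13 [[362.62903142 319.47689988]] [[221.49374941 269.95335015]]
0.533 0.155 [[362.86302539 282.74658709]] [[201.58645695 302.22419723]]
0.618 0.118 [[252.38933924 297.93960733]] [[406.48182424 253.09390999]]
0.618 0.13 [[251.97117287 280.99786686]] [[413.39232735 264.6810103 ]]
0.618 0.155 [[251.09152012 245.18139841]] [[432.07110509 296.01189026]]
[[306.89515745 292.92288925]] [[307.19031534 324.3721422 ]]
```

View pics/t2.png

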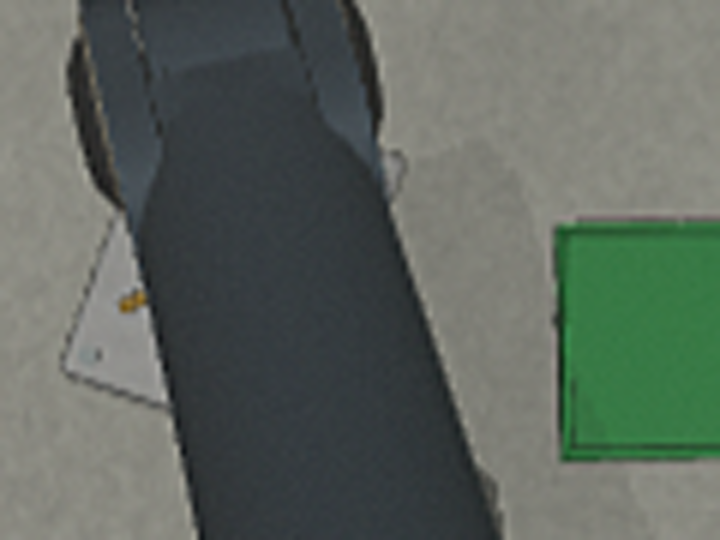

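{"fn": "jog_arm", "kwargs": {"newtons": 30, "increments": [{"gripper":0,"dx":0,"dy":0,"dz":-0.003,"rx":0,"ry":0,"rz":0},{"gripper":0,"dx":0,"dy":0,"dz":-0.003,"rx":0,"ry":0,"rz":0},{"gripper":0,"dx":0,"dy":0,"dz":-0.003,"rx":0,"ry":0,"rz":0},{"gripper":0,"dx":0,"dy":0,"dz":-0.003,"rx":0,"ry":0,"rz":0},{"gripper":0,"dx":0,"dy":0,"dz":-0.003,"rx":0,"ry":0,"rz":0},{"gripper":0,"dx":0,"dy":0,"dz":-0.003,"rx":0,"ry":0,"rz":0},{"gripper":0,"dx":0,"dy":0,"dz":-0.003,"rx":0,"ry":0,"rz":0},{"gripper":0,"dx":0,"dy":0,"dz":-0.003,"rx":0,"ry":0,"rz":0}]}}

```text
clock: 3.7
eef_pos: [0.5764, -0.0474, 0.1192]
orientation: [1.232, 1.194, -1.23]
force: [-2.1, 0.5, 3.5]
finger_gap: 0.0227
```

```bash
python3 -c "
from h import *
go([.5755,-.0485,.16],-1.6)
c=shot('wrist','w3.png')
"
```

```text
clock 3.70 pos [ 0.5764 -0.0474  0.1192] yaw -1.601 gap 0.0227 F [-2.13  0.51  3.47] M [-0.031  0.579 -0.013] j7 -0.28
d [-0.1019 -0.002   0.0027] r [-0.0005 -0.0002 -0.001 ]
```

View pics/w3.png

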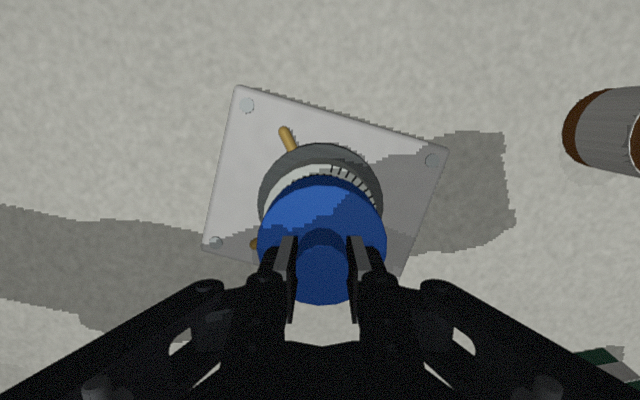

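The knob is between the pads (gap 23 mm) and centred. Next is a straight lift.

{"fn": "jog_arm", "kwargs": {"increments": [{"gripper":0,"dx":-0.02,"dy":0,"dz":0,"rx":0,"ry":0,"rz":0},{"gripper":0,"dx":-0.05,"dy":0,"dz":0,"rx":0,"ry":0,"rz":0},{"gripper":0,"dx":-0.08,"dy":0,"dz":0,"rx":0,"ry":0,"rz":0},{"gripper":0,"dx":-0.11,"dy":0,"dz":0,"rx":0,"ry":0,"rz":0},{"gripper":0,"dx":-0.15,"dy":0,"dz":0,"rx":0,"ry":0,"rz":0},{"gripper":0,"dx":-0.15,"dy":0,"dz":0,"rx":0,"ry":0,"rz":0},{"gripper":0,"dx":-0.15,"dy":0,"dz":0,"rx":0,"ry":0,"rz":0}]}}

```text
clock: 4.33
eef_pos: [0.5772, -0.0474, 0.1808]
orientation: [1.234, 1.191, -1.228]
force: [-0.5, 0.2, -0.9]
finger_gap: 0.0225
```

```bash
python3 -c "
from h import *
go([.5433,-.26,.16],-1.6)
c=shot('wrist','w4.png')
s=shot('side')
cv2.imwrite('pics/s4.png',cv2.resize(s['image'][130:260,240:400],None,fx=4.5,fy=4.5,interpolation=cv2.INTER_CUBIC)[:,:,::-1])
"
```

```text
clock 4.33 pos [ 0.5772 -0.0474  0.1808] yaw -1.601 gap 0.0225 F [-0.48  0.22 -0.92] M [-0.002  0.051 -0.06 ] j7 -0.24
d [ 0.0516 -0.069   0.5337] r [-0.0006  0.     -0.0033]
```

View pics/w4.png

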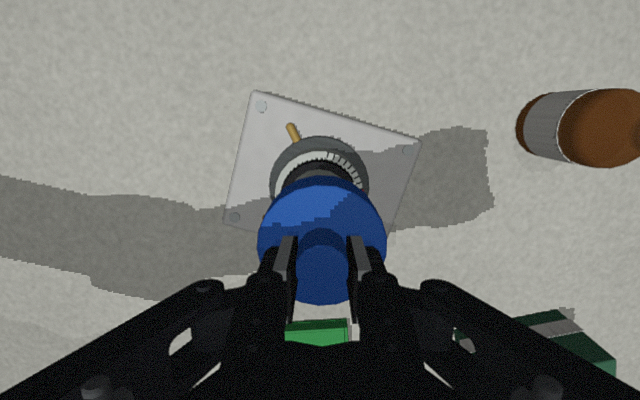

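View pics/s4.png

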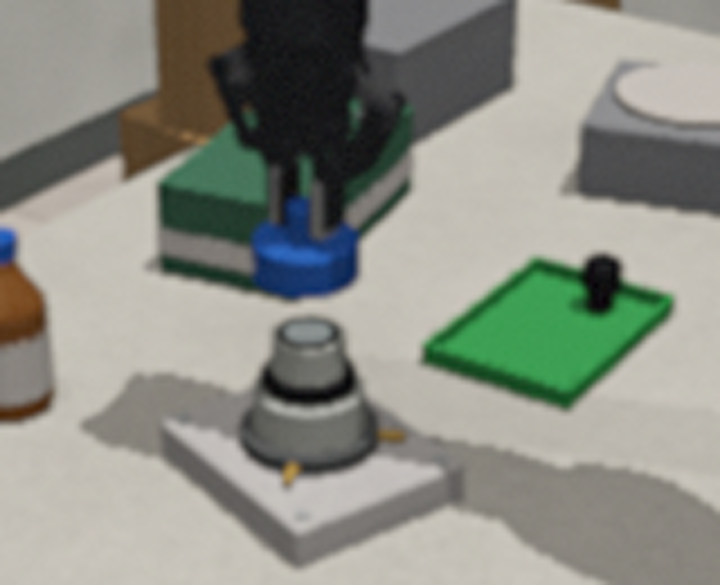

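{"fn": "jog_arm", "kwargs": {"increments": [{"gripper":0,"dx":0,"dy":-0.01,"dz":0.05,"rx":0,"ry":0,"rz":0},{"gripper":0,"dx":0.02,"dy":-0.02,"dz":0.12,"rx":0,"ry":0,"rz":0},{"gripper":0,"dx":0.04,"dy":-0.03,"dz":0.2,"rx":0,"ry":0,"rz":0},{"gripper":0,"dx":0.06,"dy":-0.04,"dz":0.29,"rx":0,"ry":0,"rz":0},{"gripper":0,"dx":0.08,"dy":-0.05,"dz":0.38,"rx":0,"ry":0,"rz":0},{"gripper":0,"dx":0.1,"dy":-0.06,"dz":0.46,"rx":0,"ry":0,"rz":0},{"gripper":0,"dx":0.12,"dy":-0.069,"dz":0.51,"rx":0,"ry":0,"rz":0},{"gripper":0,"dx":0.16,"dy":-0.069,"dz":0.534,"rx":0,"ry":0,"rz":-0.003},{"gripper":0,"dx":0.2,"dy":-0.069,"dz":0.534,"rx":0,"ry":0,"rz":-0.003},{"gripper":0,"dx":0.25,"dy":-0.069,"dz":0.534,"rx":0,"ry":0,"rz":-0.003},{"gripper":0,"dx":0.25,"dy":-0.069,"dz":0.534,"rx":0,"ry":0,"rz":-0.003},{"gripper":0,"dx":0.25,"dy":-0.069,"dz":0.534,"rx":0,"ry":0,"rz":-0.003}]}}

```text
clock: 5.43
eef_pos: [0.5408, -0.2597, 0.0773]
orientation: [1.229, 1.202, -1.235]
force: [-0.3, 0.0, -0.2]
finger_gap: 0.0227
```

```bash
python3 -c "
from h import *
go([.5433,-.26,.038],-1.6)
c=shot('wrist','w5.png')
s=shot('side')
cv2.imwrite('pics/s5.png',cv2.resize(s['image'][130:260,240:400],None,fx=4.5,fy=4.5,interpolation=cv2.INTER_CUBIC)[:,:,::-1])
t=shot('top')
cv2.imwrite('pics/t5.png',cv2.resize(t['image'][135:235,280:440],None,fx=4.5,fy=4.5,interpolation=cv2.INTER_CUBIC)[:,:,::-1])
"
```

```text
clock 5.43 pos [ 0.5408 -0.2597  0.0773] yaw -1.601 gap 0.0227 F [-0.33  0.   -0.16] M [-0.008 -0.057  0.039] j7 0.08
d [0.0982 0.0069 0.0008] r [-0.0004 -0.0012  0.0046]
```

View pics/s5.png

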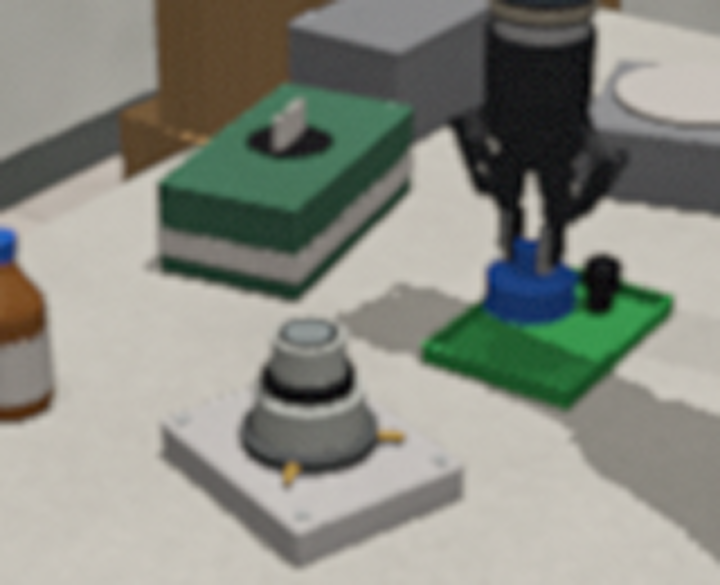

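View pics/t5.png

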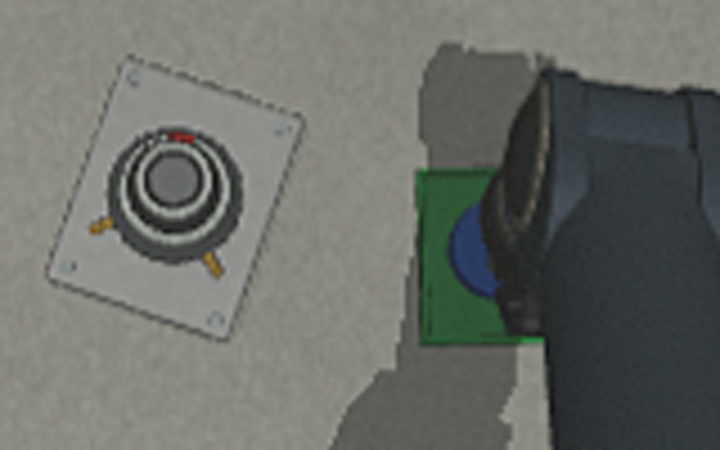

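{"fn": "jog_arm", "kwargs": {"increments": [{"gripper":0,"dx":0.03,"dy":0.006,"dz":0,"rx":0,"ry":0,"rz":0.003},{"gripper":0,"dx":0.06,"dy":0.006,"dz":0,"rx":0,"ry":0,"rz":0.003},{"gripper":0,"dx":0.085,"dy":0.006,"dz":0,"rx":0,"ry":0,"rz":0.003},{"gripper":0,"dx":0.095,"dy":0.006,"dz":0,"rx":0,"ry":0,"rz":0.003},{"gripper":0,"dx":0.1,"dy":0.006,"dz":0,"rx":0,"ry":0,"rz":0.003},{"gripper":0,"dx":0.1,"dy":0.006,"dz":0,"rx":0,"ry":0,"rz":0.003},{"gripper":0,"dx":0.1,"dy":0.006,"dz":0,"rx":0,"ry":0,"rz":0.003}]}}

```text
clock: 6.17
eef_pos: [0.5453, -0.2602, 0.0399]
orientation: [1.232, 1.193, -1.229]
force: [0.2, 0.6, -0.5]
finger_gap: 0.0226
```

```bash
python3 -c "
from h import *
go([.5433,-.26,.036],-1.6)
"
```

```text
clock 6.17 pos [ 0.5453 -0.2602  0.0399] yaw -1.600 gap 0.0226 F [ 0.15  0.57 -0.47] M [-0.051  0.058 -0.005] j7 0.05
d [ 0.0096 -0.0052 -0.0003] r [-0.0001  0.0002 -0.0019]
```

{"fn": "jog_arm", "kwargs": {"increments": [{"gripper":0,"dx":0.006,"dy":0,"dz":0,"rx":0,"ry":0,"rz":0},{"gripper":0,"dx":0.01,"dy":0,"dz":0,"rx":0,"ry":0,"rz":0},{"gripper":0,"dx":0.01,"dy":0,"dz":0,"rx":0,"ry":0,"rz":0},{"gripper":0,"dx":0.01,"dy":0,"dz":0,"rx":0,"ry":0,"rz":0}]}}

```text
clock: 6.5
eef_pos: [0.5458, -0.2604, 0.0363]
orientation: [1.232, 1.192, -1.228]
force: [-0.1, 0.0, 2.2]
finger_gap: 0.0227
```

Contact with the floor (2 N). I'll release and lift.

{"fn": "jog_arm", "kwargs": {"increments": [{"gripper":0.6,"dx":0,"dy":0,"dz":0,"rx":0,"ry":0,"rz":0},{"gripper":0.6,"dx":0,"dy":0,"dz":0,"rx":0,"ry":0,"rz":0},{"gripper":0.6,"dx":0,"dy":0,"dz":0,"rx":0,"ry":0,"rz":0},{"gripper":0.6,"dx":0,"dy":0,"dz":0,"rx":0,"ry":0,"rz":0},{"gripper":0.7,"dx":-0.05,"dy":0,"dz":0,"rx":0,"ry":0,"rz":0},{"gripper":0.7,"dx":-0.13,"dy":0,"dz":0,"rx":0,"ry":0,"rz":0},{"gripper":0.7,"dx":-0.23,"dy":0,"dz":0,"rx":0,"ry":0,"rz":0},{"gripper":0.7,"dx":-0.33,"dy":0,"dz":0,"rx":0,"ry":0,"rz":0},{"gripper":0.7,"dx":-0.4,"dy":0,"dz":0,"rx":0,"ry":0,"rz":0},{"gripper":0.7,"dx":-0.4,"dy":0,"dz":0,"rx":0,"ry":0,"rz":0},{"gripper":0.7,"dx":-0.4,"dy":0,"dz":0,"rx":0,"ry":0,"rz":0}]}}

```text
clock: 7.42
eef_pos: [0.5461, -0.2606, 0.1984]
orientation: [1.232, 1.187, -1.227]
force: [0.3, 0.7, -0.3]
finger_gap: 0.0599
```

```bash
python3 -c "
from h import *
go([.5755,-.03,.25],-1.6)
c=shot('wrist','w6.png')
t=shot('top')
cv2.imwrite('pics/t6.png',cv2.resize(t['image'][145:235,280:360],None,fx=6.5,fy=6.5,interpolation=cv2.INTER_CUBIC)[:,:,::-1])
"
```

```text
clock 7.42 pos [ 0.5461 -0.2606  0.1984] yaw -1.600 gap 0.0599 F [ 0.29  0.66 -0.35] M [-0.007 -0.039  0.027] j7 0.15
d [-0.1302  0.0573 -0.578 ] r [-0.0003  0.0018 -0.0051]
```

View pics/w6.png

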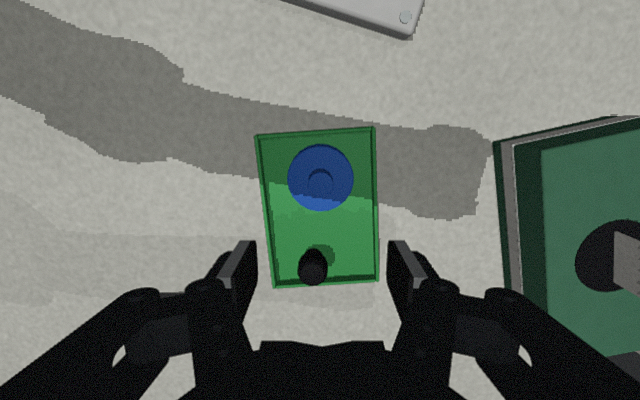

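View pics/t6.png

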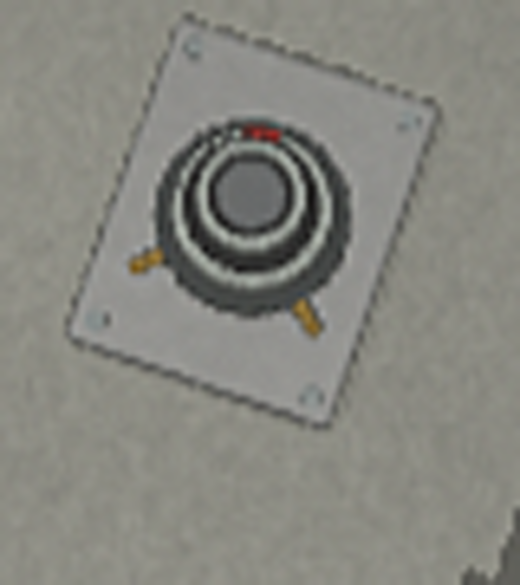

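{"fn": "jog_arm", "kwargs": {"increments": [{"gripper":0.7,"dx":-0.02,"dy":0.01,"dz":-0.06,"rx":0,"ry":0,"rz":0},{"gripper":0.7,"dx":-0.04,"dy":0.02,"dz":-0.15,"rx":0,"ry":0,"rz":0},{"gripper":0.7,"dx":-0.054,"dy":0.03,"dz":-0.25,"rx":0,"ry":0,"rz":0},{"gripper":0.7,"dx":-0.054,"dy":0.04,"dz":-0.35,"rx":0,"ry":0,"rz":0},{"gripper":0.7,"dx":-0.054,"dy":0.05,"dz":-0.45,"rx":0,"ry":0,"rz":0},{"gripper":0.7,"dx":-0.054,"dy":0.058,"dz":-0.51,"rx":0,"ry":0.002,"rz":-0.005},{"gripper":0.7,"dx":-0.054,"dy":0.058,"dz":-0.532,"rx":0,"ry":0.002,"rz":-0.005},{"gripper":0.7,"dx":-0.054,"dy":0.058,"dz":-0.532,"rx":0,"ry":0.002,"rz":-0.005},{"gripper":0.7,"dx":-0.054,"dy":0.058,"dz":-0.532,"rx":0,"ry":0.002,"rz":-0.005},{"gripper":0.7,"dx":-0.054,"dy":0.058,"dz":-0.532,"rx":0,"ry":0.002,"rz":-0.005}]}}

```text
clock: 8.35
eef_pos: [0.5731, -0.0508, 0.2157]
orientation: [1.231, 1.2, -1.238]
force: [0.4, 0.1, -0.7]
finger_gap: 0.0599
```

```bash
python3 -c "
from h import *
go([.5755,-.0485,.22],-1.6)
c=shot('wrist','w7.png')
im=c['image']
cv2.imwrite('pics/w7c.png',cv2.resize(im[120:250,245:405],None,fx=5,fy=4.6,interpolation=cv2.INTER_CUBIC)[:,:,::-1])
# hand-eye in tool frame and pad tip
s=manip.get_state();R=Rn.from_rotvec(s['orientation']).as_matrix();T=s['eef_pos']
cp=R.T@(-np.array(c['R']).T@c['t']-T);print('cam in tool',cp.round(4))
K=np.array(c['camera_matrix'])
M=np.array(c['R'])@R
for g,l,r,v in [(.0599,256,388,241),(.0854,222,422,249)]:
  for x in (-.02,-.015,-.01,-.005,0):
    for sg in(-1,1):
      q=M@(np.array([x,sg*g/2,-.011])-cp); q=K@(q/q[2]); print(g,x,sg,q[:2].round(1))
"
```

```text
clock 8.35 pos [ 0.5731 -0.0508  0.2157] yaw -1.604 gap 0.0599 F [ 0.44  0.13 -0.72] M [-0.009  0.012 -0.019] j7 -0.22
d [-0.0107  0.0056 -0.0058] r [-0.0025 -0.001   0.0051]
cam in tool [-0.1412  0.0005 -0.0675]
0.0599 -0.02 -1 [246.3 253.2]
0.0599 -0.02 1 [393.9 253.5]
0.0599 -0.015 -1 [249.  248.1]
0.0599 -0.015 1 [391.3 248.4]
0.0599 -0.01 -1 [251.4 243.4]
0.0599 -0.01 1 [388.9 243.6]
0.0599 -0.005 -1 [253.7 238.9]
0.0599 -0.005 1 [386.7 239.2]
0.0599 0 -1 [255.9 234.8]
0.0599 0 1 [384.6 235. ]
0.0854 -0.02 -1 [214.9 253.2]
0.0854 -0.02 1 [425.3 253.5]
0.0854 -0.015 -1 [218.6 248.1]
0.0854 -0.015 1 [421.6 248.4]
0.0854 -0.01 -1 [222.2 243.3]
0.0854 -0.01 1 [418.2 243.7]
0.0854 -0.005 -1 [225.4 238.9]
0.0854 -0.005 1 [415.  239.2]
0.0854 0 -1 [228.5 234.8]
0.0854 0 1 [412.  235.1]
```

View pics/w7c.png

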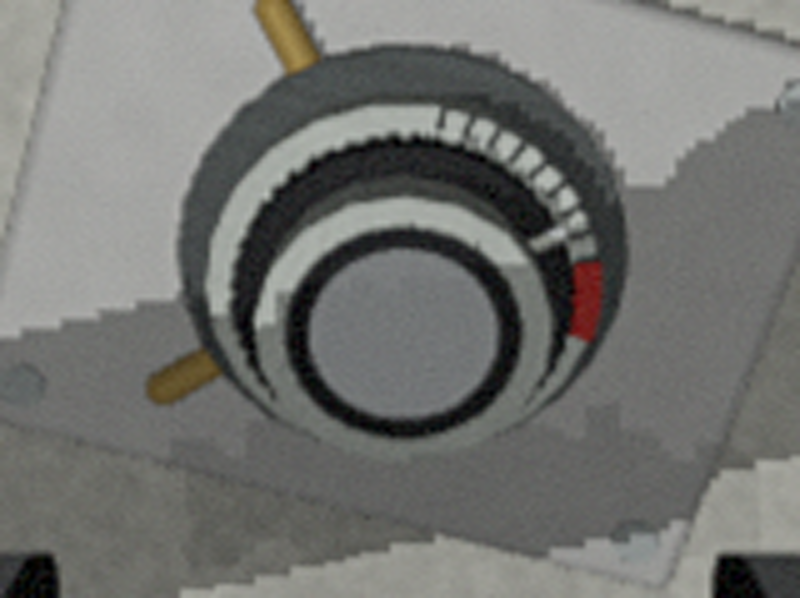

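View pics/w7.png

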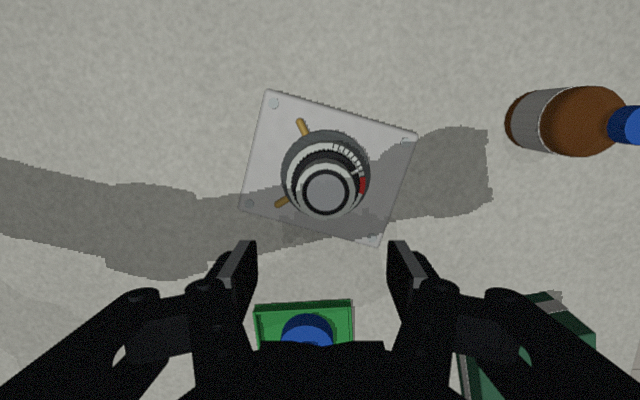

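```bash
python3 -c "
from h import *
c=shot('wrist');t=shot('top');s=shot('side')
im=c['image'];g=cv2.cvtColor(im,cv2.COLOR_RGB2GRAY)
w=lambda l:[(245+x/5,120+y/4.6) for x,y in l]
print('wrist lens .108',ray(c,w([(403,333)]),.108), 'lower rim pts', )
P=ray(c,w([(208,280),(400,103),(603,262),(185,250)]),.07);print(P)
def lens(cam,n,box,lo,hi,z):
  g=cv2.cvtColor(cam['image'],cv2.COLOR_RGB2GRAY);x0,y0,x1,y1=box
  k=6;q=cv2.resize(g[y0:y1,x0:x1],None,fx=k,fy=k,interpolation=cv2.INTER_CUBIC)
  cv2.imwrite('pics/l_'+n+'.png',q)
  return q
q=lens(s,'s',(285,175,345,245),0,0,0)
"
```

```text
wrist lens .108 [[ 0.57657428 -0.04709312  0.108     ]] lower rim pts
[[ 0.54151024 -0.04489723  0.07      ]
 [ 0.57727414 -0.01148733  0.07      ]
 [ 0.61294753 -0.04347126  0.07      ]
 [ 0.53772497 -0.0387757   0.07      ]]
```

View pics/l_s.png

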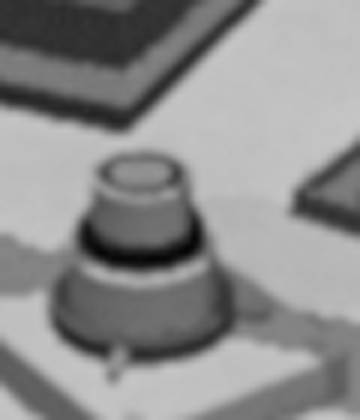

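```bash
python3 -c "
from h import *
c=shot('wrist');t=shot('top');s=shot('side')
print(ray(t,[(280+250/6.5,145+192/6.5)],.108),ray(s,[(285+140/6,175+173/6)],.108))
w=lambda l:[(245+x/5,120+y/4.6) for x,y in l]
A=np.array([.5766,-.0472])
for n,p,z in [('line',(548,242),.0825),('red end',(590,262),.07),('red start',(588,340),.07)]:
  P=ray(c,w([p]),z)[0][:2]-A; print(n,np.hypot(*P),np.arctan2(P[1],P[0])+.3095)
go([.5762,-.048,.10],-1.6)
"
```

```text
[[ 0.57528179 -0.04824589  0.108     ]] [[ 0.57425925 -0.04826526  0.108     ]]
line 0.02819606918309497 0.7247646328609616
red end 0.0348388237099808 0.4467174921302432
red start 0.03592383934116349 -0.0031345624214917933
clock 8.70 pos [ 0.5736 -0.0488  0.2168] yaw -1.602 gap 0.0594 F [ 0.47 -0.51  0.32] M [ 0.027 -0.045  0.036] j7 -0.22
d [ 0.292   0.008  -0.0015] r [-0.001  -0.0018  0.0037]
```

{"fn": "jog_arm", "kwargs": {"newtons": 25, "increments": [{"gripper":1,"dx":0.03,"dy":0.006,"dz":-0.001,"rx":0,"ry":-0.001,"rz":0.003},{"gripper":1,"dx":0.1,"dy":0.006,"dz":-0.001,"rx":0,"ry":-0.001,"rz":0.003},{"gripper":1,"dx":0.17,"dy":0.006,"dz":-0.001,"rx":0,"ry":-0.001,"rz":0.003},{"gripper":1,"dx":0.23,"dy":0.006,"dz":-0.001,"rx":0,"ry":-0.001,"rz":0.003},{"gripper":1,"dx":0.27,"dy":0.006,"dz":-0.001,"rx":0,"ry":-0.001,"rz":0.003},{"gripper":1,"dx":0.292,"dy":0.006,"dz":-0.001,"rx":0,"ry":-0.001,"rz":0.003},{"gripper":1,"dx":0.292,"dy":0.006,"dz":-0.001,"rx":0,"ry":-0.001,"rz":0.003},{"gripper":1,"dx":0.292,"dy":0.006,"dz":-0.001,"rx":0,"ry":-0.001,"rz":0.003}]}}

```text
clock: 9.37
eef_pos: [0.5758, -0.0482, 0.1004]
orientation: [1.233, 1.196, -1.232]
force: [-0.1, -0.2, 0.1]
finger_gap: 0.0853
```

```bash
python3 -c "
from h import *
go([.5758,-.048,.068],-1.6)
c=shot('wrist','w8.png')
"
```

```text
clock 9.37 pos [ 0.5758 -0.0482  0.1004] yaw -1.602 gap 0.0853 F [-0.13 -0.19  0.14] M [ 0.035  0.003 -0.022] j7 -0.30
d [ 0.0809 -0.0001 -0.0003] r [-0.0011 -0.0009  0.0004]
```

View pics/w8.png

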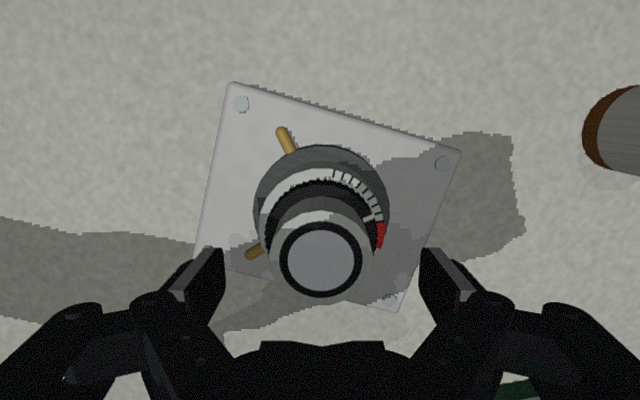

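{"fn": "jog_arm", "kwargs": {"increments": [{"gripper":1,"dx":0.02,"dy":0,"dz":0,"rx":-0.001,"ry":-0.001,"rz":0},{"gripper":1,"dx":0.04,"dy":0,"dz":0,"rx":-0.001,"ry":-0.001,"rz":0},{"gripper":1,"dx":0.06,"dy":0,"dz":0,"rx":-0.001,"ry":-0.001,"rz":0},{"gripper":1,"dx":0.077,"dy":0,"dz":0,"rx":-0.001,"ry":-0.001,"rz":0},{"gripper":1,"dx":0.077,"dy":0,"dz":0,"rx":-0.001,"ry":-0.001,"rz":0},{"gripper":1,"dx":0.077,"dy":0,"dz":0,"rx":-0.001,"ry":-0.001,"rz":0},{"gripper":0.83,"dx":0.077,"dy":0,"dz":0,"rx":-0.001,"ry":-0.001,"rz":0},{"gripper":0.83,"dx":0.077,"dy":0,"dz":0,"rx":-0.001,"ry":-0.001,"rz":0},{"gripper":0.83,"dx":0.077,"dy":0,"dz":0,"rx":-0.001,"ry":-0.001,"rz":0}]}}

```text
clock: 10.17
eef_pos: [0.5766, -0.048, 0.0706]
orientation: [1.231, 1.194, -1.23]
force: [0.9, -0.5, 0.4]
finger_gap: 0.0709
```

```bash
python3 -c "
from h import *
go([.5758,-.048,.069],-1.6)
c=shot('wrist','w9.png')
s=shot('side')
cv2.imwrite('pics/s9.png',cv2.resize(s['image'][165:245,270:350],None,fx=7,fy=7,interpolation=cv2.INTER_CUBIC)[:,:,::-1])
"
```

```text
clock 10.17 pos [ 0.5766 -0.048   0.0706] yaw -1.600 gap 0.0709 F [ 0.85 -0.46  0.36] M [-0.021 -0.045 -0.026] j7 -0.33
d [ 0.004  -0.0021 -0.    ] r [-0.      0.0002 -0.001 ]
```

View pics/w9.png

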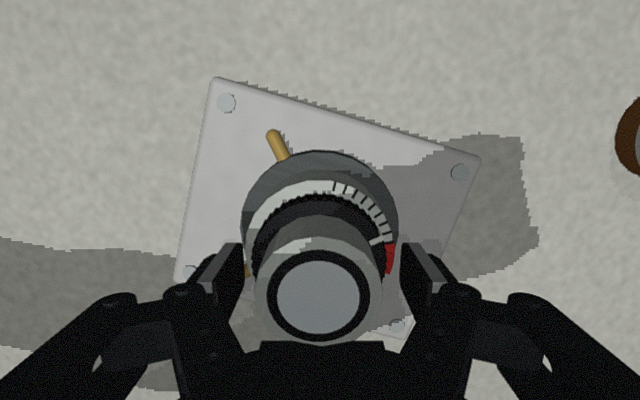

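View pics/s9.png

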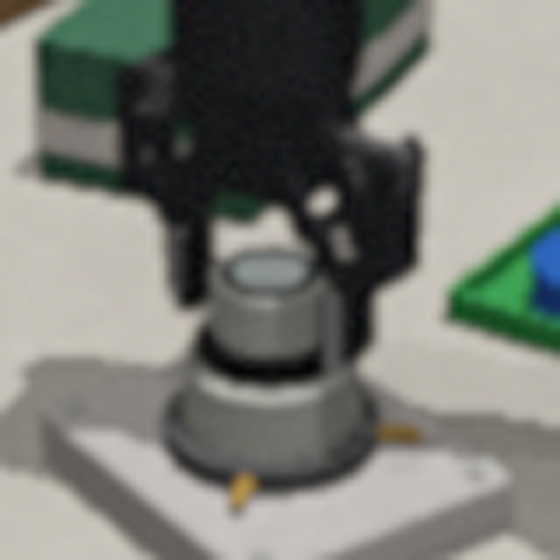

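```bash
python3 -c "
from h import *
s=shot('side')
for x in (.541,.612):
  for y in (-.037,-.059):
    for z in (.07,.076,.082,.088): print(x,y,z,((proj(s,[x,y,z])-[270,165])*7).round(0))
print(((proj(s,[.5757,-.048,.108])-[270,165])*7).round(0))
a=np.linspace(0,6.28,9)
print(((proj(s,[[.5757+.03*np.cos(b),-.048+.03*np.sin(b),.0825] for b in a])-[270,165])*7).round(0))
cv2.imwrite('pics/s9b.png',cv2.resize(s['image'][195:225,290:330],None,fx=18,fy=18,interpolation=cv2.INTER_CUBIC)[:,:,::-1])
"
```

```text
0.541 -0.037 0.07 [[319. 391.]]
0.541 -0.037 0.076 [[319. 378.]]
0.541 -0.037 0.082 [[319. 365.]]
0.541 -0.037 0.088 [[319. 352.]]
0.541 -0.059 0.07 [[352. 368.]]
0.541 -0.059 0.076 [[352. 355.]]
0.541 -0.059 0.082 [[352. 342.]]
0.541 -0.059 0.088 [[352. 329.]]
0.612 -0.037 0.07 [[178. 338.]]
0.612 -0.037 0.076 [[178. 325.]]
0.612 -0.037 0.082 [[178. 312.]]
0.612 -0.037 0.088 [[177. 299.]]
0.612 -0.059 0.07 [[212. 316.]]
0.612 -0.059 0.076 [[211. 303.]]
0.612 -0.059 0.082 [[211. 291.]]
0.612 -0.059 0.088 [[211. 278.]]
[[265. 271.]]
[[207. 305.]
 [191. 332.]
 [220. 357.]
 [276. 364.]
 [326. 349.]
 [339. 321.]
 [310. 297.]
 [256. 290.]
 [207. 305.]]
```

View pics/s9b.png

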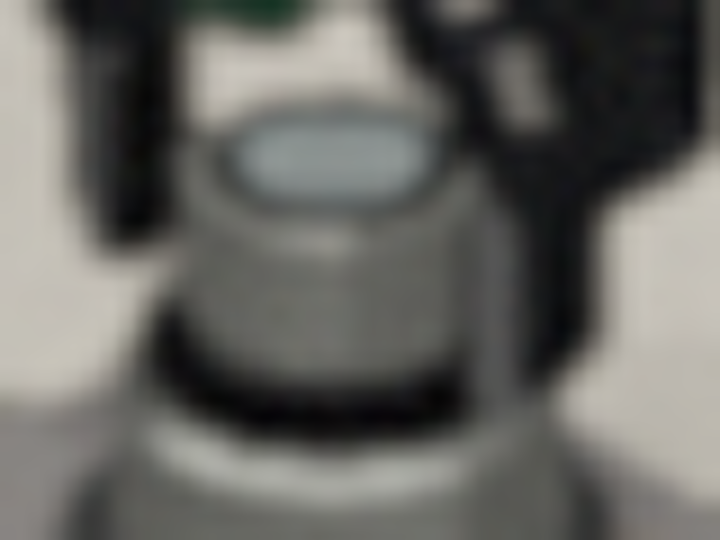

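{"fn": "jog_arm", "kwargs": {"newtons": 25, "increments": [{"gripper":0.83,"dx":0.009,"dy":-0.001,"dz":0,"rx":0,"ry":0,"rz":0},{"gripper":0.83,"dx":0.009,"dy":-0.001,"dz":0,"rx":0,"ry":0,"rz":0},{"gripper":0.83,"dx":0.009,"dy":-0.001,"dz":0,"rx":0,"ry":0,"rz":0},{"gripper":0.75,"dx":0.009,"dy":-0.001,"dz":0,"rx":0,"ry":0,"rz":0},{"gripper":0.75,"dx":0.009,"dy":-0.001,"dz":0,"rx":0,"ry":0,"rz":0}]}}

```text
clock: 10.73
eef_pos: [0.5762, -0.0481, 0.0669]
orientation: [1.231, 1.194, -1.23]
force: [-0.4, 0.2, -0.1]
finger_gap: 0.064
```

```bash
python3 -c "
from h import *
go([.5758,-.048,.067],-1.6)
c=shot('wrist')
cv2.imwrite('pics/w10.png',cv2.resize(c['image'][150:350,210:430],None,fx=3.5,fy=2.9,interpolation=cv2.INTER_CUBIC)[:,:,::-1])
s=shot('side')
cv2.imwrite('pics/s10.png',cv2.resize(s['image'][195:225,290:330],None,fx=18,fy=18,interpolation=cv2.INTER_CUBIC)[:,:,::-1])
"
```

```text
clock 10.73 pos [ 0.5762 -0.0481  0.0669] yaw -1.600 gap 0.0640 F [-0.43  0.19 -0.1 ] M [ 0.01  -0.009  0.021] j7 -0.33
d [-0.0002 -0.001  -0.0001] r [-0.0001  0.0002 -0.0009]
```

View pics/w10.png

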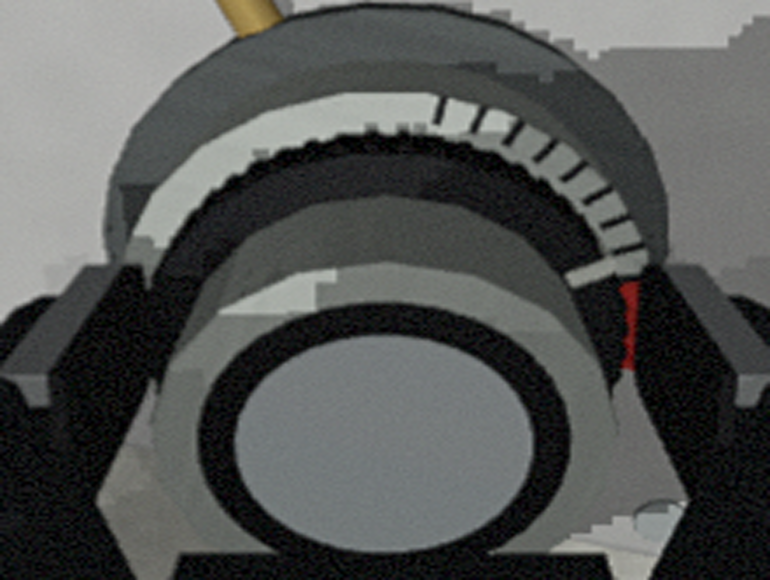

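View pics/s10.png

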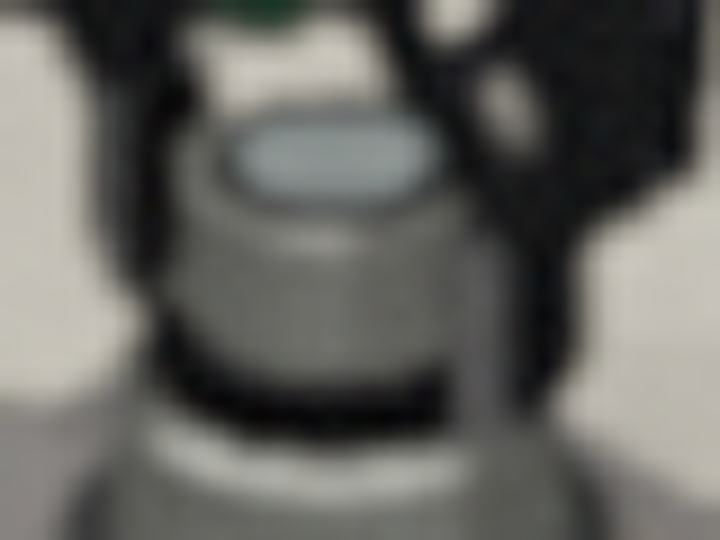

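{"fn": "jog_arm", "kwargs": {"newtons": 25, "increments": [{"gripper":0.75,"dx":0.001,"dy":-0.002,"dz":0,"rx":0,"ry":0,"rz":0},{"gripper":0.5,"dx":0.001,"dy":-0.002,"dz":0,"rx":0,"ry":0,"rz":0},{"gripper":0.5,"dx":0.001,"dy":-0.002,"dz":0,"rx":0,"ry":0,"rz":0},{"gripper":0.5,"dx":0.001,"dy":-0.002,"dz":0,"rx":0,"ry":0,"rz":0},{"gripper":0.5,"dx":0.001,"dy":-0.002,"dz":0,"rx":0,"ry":0,"rz":0}]}}

```text
clock: 11.25
eef_pos: [0.5754, -0.048, 0.0668]
orientation: [1.231, 1.194, -1.23]
force: [-1.7, -0.1, 3.6]
finger_gap: 0.059
```

```bash
python3 -c "
from h import *
go([.5758,-.048,.067],-1.6)
c=shot('wrist')
cv2.imwrite('pics/w11.png',cv2.resize(c['image'][150:350,210:430],None,fx=3.5,fy=2.9,interpolation=cv2.INTER_CUBIC)[:,:,::-1])
s=shot('side')
cv2.imwrite('pics/s11.png',cv2.resize(s['image'][195:225,290:330],None,fx=18,fy=18,interpolation=cv2.INTER_CUBIC)[:,:,::-1])
"
```

```text
clock 11.25 pos [ 0.5754 -0.048   0.0668] yaw -1.600 gap 0.0590 F [-1.66 -0.15  3.58] M [-0.002  0.288 -0.001] j7 -0.33
d [-0.0005  0.0011 -0.0002] r [-0.0001  0.0003 -0.001 ]
```

View pics/w11.png

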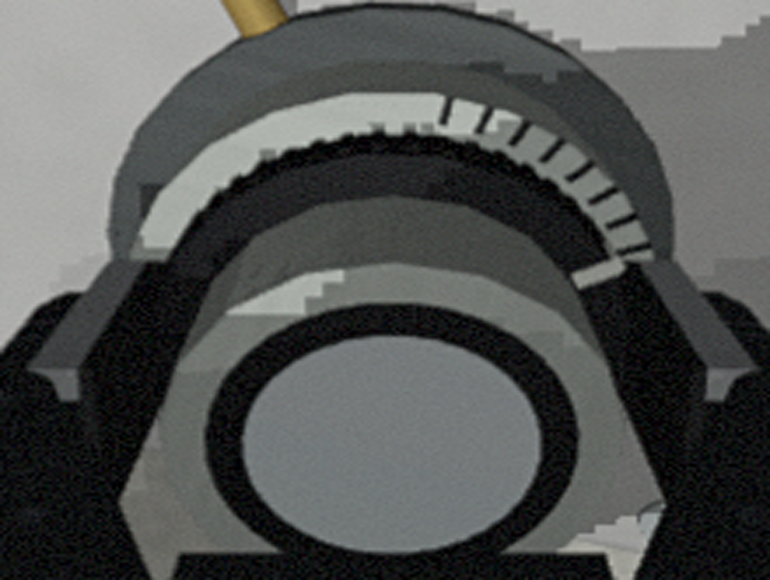

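View pics/s11.png

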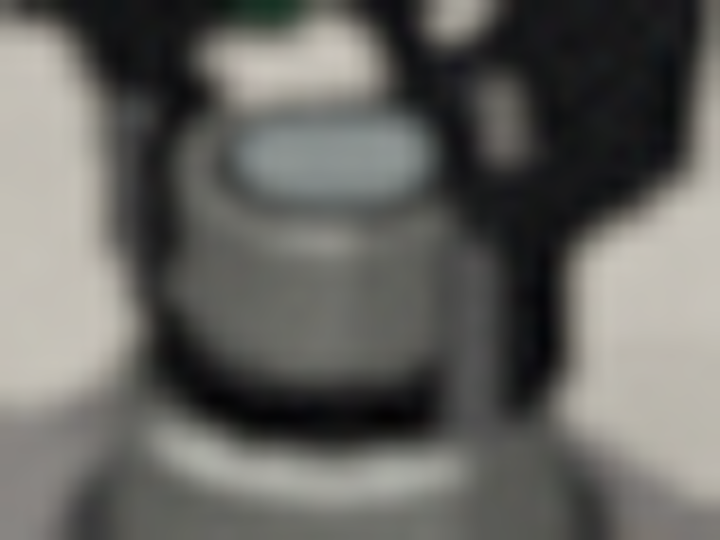

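{"fn": "jog_arm", "kwargs": {"increments": [{"gripper":0.5,"dx":-0.001,"dy":0,"dz":0,"rx":0.02,"ry":0,"rz":0},{"gripper":0.5,"dx":-0.001,"dy":0,"dz":0,"rx":0.04,"ry":0,"rz":0},{"gripper":0.5,"dx":-0.001,"dy":0,"dz":0,"rx":0.06,"ry":0,"rz":0},{"gripper":0.5,"dx":-0.001,"dy":0,"dz":0,"rx":0.08,"ry":0,"rz":0},{"gripper":0.5,"dx":-0.001,"dy":0,"dz":0,"rx":0.1,"ry":0,"rz":0}]}}

```text
clock: 11.77
eef_pos: [0.5753, -0.048, 0.0669]
orientation: [1.342, 1.116, -1.341]
force: [-1.7, -1.8, 1.2]
finger_gap: 0.0585
```

```bash
python3 -c "
from h import *
go([.5758,-.048,.067],-1.75)
c=shot('wrist')
cv2.imwrite('pics/w12.png',cv2.resize(c['image'][150:350,210:430],None,fx=3.5,fy=2.9,interpolation=cv2.INTER_CUBIC)[:,:,::-1])
"
```

```text
clock 11.77 pos [ 0.5753 -0.048   0.0669] yaw -1.752 gap 0.0585 F [-1.74 -1.79  1.24] M [-0.043  0.086  0.09 ] j7 -0.46
d [-0.0002  0.0013 -0.0003] r [-0.0016  0.0002 -0.0009]
```

View pics/w12.png

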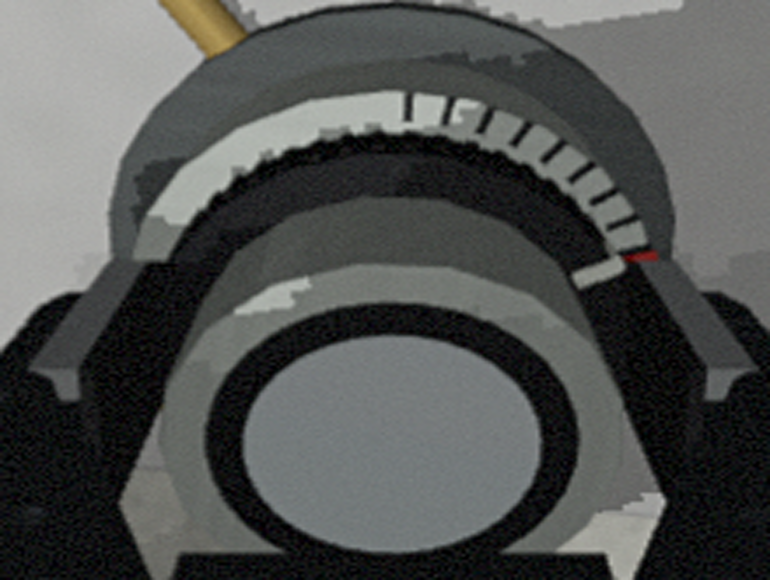

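{"fn": "jog_arm", "kwargs": {"increments": [{"gripper":0.5,"dx":0,"dy":0,"dz":0,"rx":0.02,"ry":0,"rz":0},{"gripper":0.5,"dx":0,"dy":0,"dz":0,"rx":0.02,"ry":0,"rz":0},{"gripper":0.5,"dx":0,"dy":0,"dz":0,"rx":0.02,"ry":0,"rz":0}]}}

```text
clock: 12.07
eef_pos: [0.5753, -0.048, 0.0669]
orientation: [1.364, 1.1, -1.363]
force: [-0.3, 0.4, 2.5]
finger_gap: 0.0587
```

```bash
python3 -c "
from h import *
go([.5758,-.048,.067],-1.78)"
```

```text
clock 12.07 pos [ 0.5753 -0.048   0.0669] yaw -1.783 gap 0.0587 F [-0.31  0.39  2.54] M [0.03  0.117 0.032] j7 -0.49
d [-0.0003  0.0012 -0.0003] r [-0.0018  0.0003 -0.0009]
```

{"fn": "jog_arm", "kwargs": {"increments": [{"gripper":0.5,"dx":0,"dy":0,"dz":0,"rx":0.02,"ry":0,"rz":0},{"gripper":0.5,"dx":0,"dy":0,"dz":0,"rx":0.02,"ry":0,"rz":0},{"gripper":0.5,"dx":0,"dy":0,"dz":0,"rx":0.02,"ry":0,"rz":0}]}}

```text
clock: 12.32
eef_pos: [0.5753, -0.048, 0.0669]
orientation: [1.385, 1.083, -1.384]
force: [-1.2, -0.5, 1.6]
finger_gap: 0.0587
```

```bash
python3 -c "
from h import *
go([.5758,-.048,.067],-1.78)"
```

```text
clock 12.32 pos [ 0.5753 -0.048   0.0669] yaw -1.813 gap 0.0587 F [-1.2  -0.48  1.59] M [-0.048  0.185  0.073] j7 -0.51
d [-0.0003  0.0012 -0.0004] r [-0.0218  0.0003 -0.001 ]
```

{"fn": "jog_arm", "kwargs": {"increments": [{"gripper":0.5,"dx":0,"dy":0,"dz":0,"rx":0.02,"ry":0,"rz":0},{"gripper":0.5,"dx":0,"dy":0,"dz":0,"rx":0.02,"ry":0,"rz":0},{"gripper":0.5,"dx":0,"dy":0,"dz":0,"rx":0.02,"ry":0,"rz":0}]}}

```text
clock: 12.57
eef_pos: [0.5753, -0.048, 0.0669]
orientation: [1.406, 1.067, -1.405]
force: [-0.2, -0.3, 1.9]
finger_gap: 0.0589
```

```bash
python3 -c "
from h import *
go([.5758,-.048,.067],-1.78)"
```

```text
clock 12.57 pos [ 0.5753 -0.048   0.0669] yaw -1.842 gap 0.0589 F [-0.22 -0.27  1.89] M [0.003 0.167 0.04 ] j7 -0.54
d [-0.0004  0.0013 -0.0004] r [-0.0413  0.0003 -0.0009]
```

{"fn": "jog_arm", "kwargs": {"increments": [{"gripper":0.5,"dx":0,"dy":0,"dz":0,"rx":0.02,"ry":0,"rz":0},{"gripper":0.5,"dx":0,"dy":0,"dz":0,"rx":0.02,"ry":0,"rz":0},{"gripper":0.5,"dx":0,"dy":0,"dz":0,"rx":0.02,"ry":0,"rz":0}]}}

```text
clock: 12.82
eef_pos: [0.5752, -0.048, 0.0669]
orientation: [1.428, 1.05, -1.427]
force: [-0.5, 0.6, 1.6]
finger_gap: 0.0588
```

```bash
python3 -c "
from h import *
go([.5758,-.048,.067],-1.78)"
```

```text
clock 12.82 pos [ 0.5752 -0.048   0.0669] yaw -1.872 gap 0.0588 F [-0.48  0.63  1.59] M [-0.042  0.214  0.057] j7 -0.56
d [-0.0004  0.0013 -0.0005] r [-0.0614  0.0003 -0.0009]
```

{"fn": "jog_arm", "kwargs": {"increments": [{"gripper":0.5,"dx":0,"dy":0,"dz":0,"rx":0.02,"ry":0,"rz":0},{"gripper":0.5,"dx":0,"dy":0,"dz":0,"rx":0.02,"ry":0,"rz":0},{"gripper":0.5,"dx":0,"dy":0,"dz":0,"rx":0.02,"ry":0,"rz":0}]}}

```text
clock: 13.07
eef_pos: [0.5753, -0.048, 0.0669]
orientation: [1.449, 1.033, -1.448]
force: [-1.5, -0.6, 1.6]
finger_gap: 0.0588
```

```bash
python3 -c "
from h import *
go([.5758,-.048,.067],-1.78)
c=shot('wrist')
cv2.imwrite('pics/w13.png',cv2.resize(c['image'][150:350,210:430],None,fx=3.5,fy=2.9,interpolation=cv2.INTER_CUBIC)[:,:,::-1])
for i in range(3): print(manip.get_state()['moment']); manip.camera('top')
"
```

```text
clock 13.07 pos [ 0.5753 -0.048   0.0669] yaw -1.901 gap 0.0588 F [-1.45 -0.57  1.64] M [-0.047  0.201  0.029] j7 -0.59
d [-0.0003  0.0012 -0.0005] r [-0.0809  0.0004 -0.001 ]
[0.04122734 0.15029992 0.06990908]
[0.00727404 0.18003105 0.08791754]
[-0.02733832  0.18482868  0.05747388]
```

View pics/w13.png

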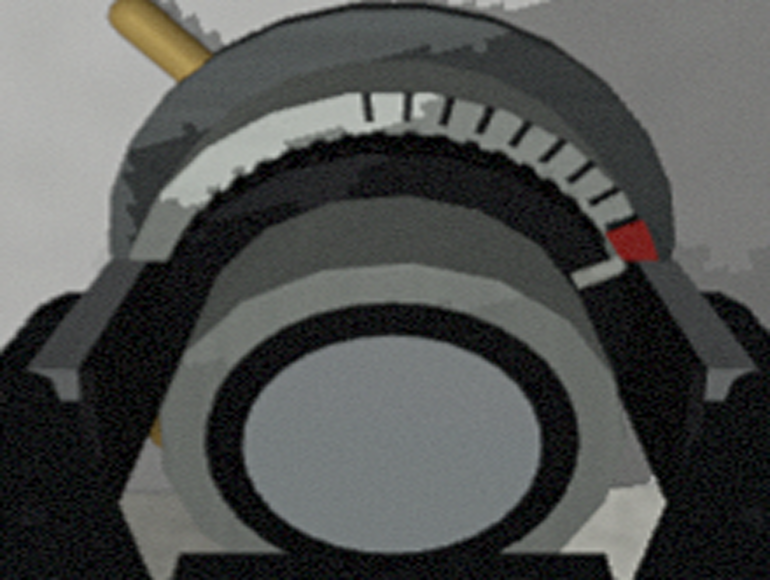

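```bash
cat >> h.py <<'E'
def mz(n=4):
    L=[]
    for i in range(n):
        s=manip.get_state(); L.append(s['moment'][2]); manip.camera('top')
    R=Rn.from_rotvec(s['orientation']).as_matrix()
    print('clock %.2f yaw %.4f Mz mean %.3f sd %.3f F %s gap %.4f'%(s['clock'],np.arctan2(R[1,2],R[0,2]),np.mean(L),np.std(L),s['force'].round(1),s['finger_gap']))
E
```

{"fn": "jog_arm", "kwargs": {"increments": [{"gripper":0.5,"dx":0,"dy":0,"dz":0,"rx":0.02,"ry":0,"rz":0},{"gripper":0.5,"dx":0,"dy":0,"dz":0,"rx":0.02,"ry":0,"rz":0},{"gripper":0.5,"dx":0,"dy":0,"dz":0,"rx":0.02,"ry":0,"rz":0}]}}

```text
clock: 13.52
eef_pos: [0.5753, -0.048, 0.0669]
orientation: [1.47, 1.015, -1.469]
force: [-1.6, 0.4, 1.9]
finger_gap: 0.0586
```

```bash
python3 -c "
from h import *
mz()"
```

```text
clock 13.67 yaw -1.9318 Mz mean 0.017 sd 0.010 F [-0.7  0.4  2.2] gap 0.0588
```

{"fn": "jog_arm", "kwargs": {"increments": [{"gripper":0.5,"dx":0,"dy":0,"dz":0,"rx":0.02,"ry":0,"rz":0},{"gripper":0.5,"dx":0,"dy":0,"dz":0,"rx":0.02,"ry":0,"rz":0},{"gripper":0.5,"dx":0,"dy":0,"dz":0,"rx":0.02,"ry":0,"rz":0}]}}

```text
clock: 13.97
eef_pos: [0.5752, -0.048, 0.0669]
orientation: [1.491, 0.997, -1.49]
force: [-0.8, 0.2, 2.5]
finger_gap: 0.0586
```

```bash
python3 -c "
from h import *
mz()"
```

```text
clock 14.12 yaw -1.9614 Mz mean 0.076 sd 0.025 F [-0.9 -0.1  2.8] gap 0.0590
```

{"fn": "jog_arm", "kwargs": {"increments": [{"gripper":0.5,"dx":0,"dy":0,"dz":0,"rx":0.02,"ry":0,"rz":0},{"gripper":0.5,"dx":0,"dy":0,"dz":0,"rx":0.02,"ry":0,"rz":0},{"gripper":0.5,"dx":0,"dy":0,"dz":0,"rx":0.02,"ry":0,"rz":0}]}}

```text
clock: 14.42
eef_pos: [0.5752, -0.048, 0.0669]
orientation: [1.512, 0.978, -1.511]
force: [-0.7, 0.6, 2.2]
finger_gap: 0.0587
```

```bash
python3 -c "
from h import *
mz()"
```

```text
clock 14.57 yaw -1.9915 Mz mean 0.034 sd 0.012 F [-1.   0.6  2.6] gap 0.0590
```

{"fn": "jog_arm", "kwargs": {"increments": [{"gripper":0.5,"dx":0,"dy":0,"dz":0,"rx":0.02,"ry":0,"rz":0},{"gripper":0.5,"dx":0,"dy":0,"dz":0,"rx":0.02,"ry":0,"rz":0},{"gripper":0.5,"dx":0,"dy":0,"dz":0,"rx":0.02,"ry":0,"rz":0}]}}

```text
clock: 14.87
eef_pos: [0.5752, -0.048, 0.0668]
orientation: [1.533, 0.96, -1.532]
force: [-1.1, -0.6, 2.5]
finger_gap: 0.0587
```

```bash
python3 -c "
from h import *
mz()"
```

```text
clock 15.02 yaw -2.0212 Mz mean 0.022 sd 0.016 F [-1.3 -0.2  3.3] gap 0.0591
```

{"fn": "jog_arm", "kwargs": {"increments": [{"gripper":0.5,"dx":0,"dy":0,"dz":0,"rx":0.02,"ry":0,"rz":0},{"gripper":0.5,"dx":0,"dy":0,"dz":0,"rx":0.02,"ry":0,"rz":0},{"gripper":0.5,"dx":0,"dy":0,"dz":0,"rx":0.02,"ry":0,"rz":0}]}}

```text
clock: 15.32
eef_pos: [0.5752, -0.048, 0.0669]
orientation: [1.554, 0.941, -1.553]
force: [-1.5, 0.3, 2.4]
finger_gap: 0.0589
```

```bash
python3 -c "
from h import *
mz()
c=shot('wrist')
cv2.imwrite('pics/w14.png',cv2.resize(c['image'][150:350,210:430],None,fx=3.5,fy=2.9,interpolation=cv2.INTER_CUBIC)[:,:,::-1])
"
```

```text
clock 15.47 yaw -2.0513 Mz mean 0.051 sd 0.017 F [-0.8 -0.4  2.7] gap 0.0585
```

View pics/w14.png

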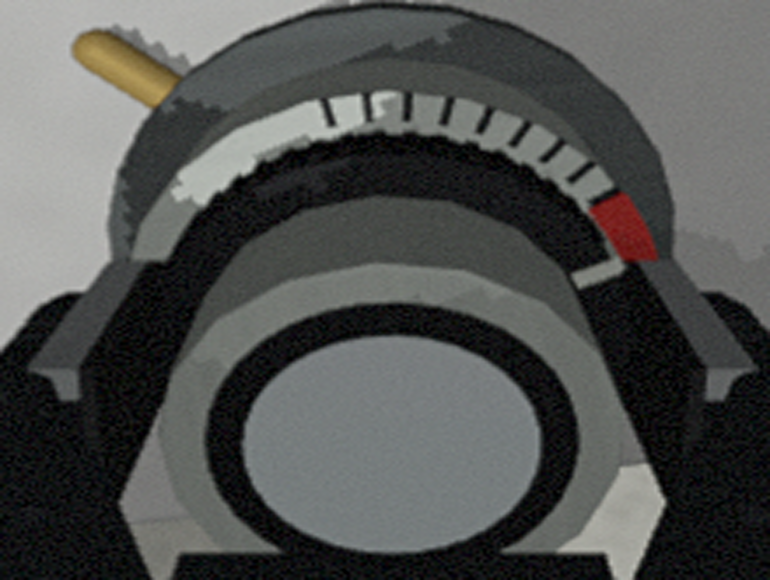

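Ring follows the jaws: its line stays by the pad at (600,272) while the red band comes round. No stop felt yet, so I continue.

{"fn": "jog_arm", "kwargs": {"increments": [{"gripper":0.5,"dx":0,"dy":0,"dz":0,"rx":0.02,"ry":0,"rz":0},{"gripper":0.5,"dx":0,"dy":0,"dz":0,"rx":0.02,"ry":0,"rz":0},{"gripper":0.5,"dx":0,"dy":0,"dz":0,"rx":0.02,"ry":0,"rz":0}]}}

```text
clock: 15.82
eef_pos: [0.5752, -0.048, 0.0669]
orientation: [1.574, 0.922, -1.573]
force: [-2.0, 1.1, 3.2]
finger_gap: 0.0589
```

```bash
python3 -c "
from h import *
mz()"
```

```text
clock 15.97 yaw -2.0809 Mz mean 0.039 sd 0.023 F [-1.4  0.3  1.9] gap 0.0586
```

{"fn": "jog_arm", "kwargs": {"increments": [{"gripper":0.5,"dx":0,"dy":0,"dz":0,"rx":0.02,"ry":0,"rz":0},{"gripper":0.5,"dx":0,"dy":0,"dz":0,"rx":0.02,"ry":0,"rz":0},{"gripper":0.5,"dx":0,"dy":0,"dz":0,"rx":0.02,"ry":0,"rz":0}]}}

```text
clock: 16.27
eef_pos: [0.5752, -0.048, 0.0669]
orientation: [1.595, 0.902, -1.594]
force: [-1.4, -0.3, 1.8]
finger_gap: 0.0589
```

```bash
python3 -c "
from h import *
mz()"
```

```text
clock 16.42 yaw -2.1110 Mz mean 0.046 sd 0.034 F [-1.   0.1  1.7] gap 0.0584
```

{"fn": "jog_arm", "kwargs": {"increments": [{"gripper":0.5,"dx":0,"dy":0,"dz":0,"rx":0.02,"ry":0,"rz":0},{"gripper":0.5,"dx":0,"dy":0,"dz":0,"rx":0.02,"ry":0,"rz":0},{"gripper":0.5,"dx":0,"dy":0,"dz":0,"rx":0.02,"ry":0,"rz":0}]}}

```text
clock: 16.72
eef_pos: [0.5752, -0.048, 0.0669]
orientation: [1.615, 0.882, -1.614]
force: [-0.9, 0.4, 2.5]
finger_gap: 0.0589
```

```bash
python3 -c "
from h import *
mz()"
```

```text
clock 16.87 yaw -2.1406 Mz mean 0.066 sd 0.024 F [-1.8 -0.1  2.5] gap 0.0588
```

{"fn": "jog_arm", "kwargs": {"increments": [{"gripper":0.5,"dx":0,"dy":0,"dz":0,"rx":0.02,"ry":0,"rz":0},{"gripper":0.5,"dx":0,"dy":0,"dz":0,"rx":0.02,"ry":0,"rz":0},{"gripper":0.5,"dx":0,"dy":0,"dz":0,"rx":0.02,"ry":0,"rz":0}]}}

```text
clock: 17.17
eef_pos: [0.5752, -0.048, 0.0669]
orientation: [1.636, 0.862, -1.635]
force: [-1.4, -0.2, 1.1]
finger_gap: 0.0589
```

```bash
python3 -c "
from h import *
mz()"
```

```text
clock 17.32 yaw -2.1707 Mz mean 0.079 sd 0.040 F [-1.6  0.   2.1] gap 0.0585
```

{"fn": "jog_arm", "kwargs": {"increments": [{"gripper":0.5,"dx":0,"dy":0,"dz":0,"rx":0.02,"ry":0,"rz":0},{"gripper":0.5,"dx":0,"dy":0,"dz":0,"rx":0.02,"ry":0,"rz":0},{"gripper":0.5,"dx":0,"dy":0,"dz":0,"rx":0.02,"ry":0,"rz":0}]}}

```text
clock: 17.62
eef_pos: [0.5752, -0.048, 0.0668]
orientation: [1.656, 0.842, -1.655]
force: [-1.5, -0.4, 2.7]
finger_gap: 0.0587
```

```bash
python3 -c "
from h import *
mz()
c=shot('wrist')
cv2.imwrite('pics/w15.png',cv2.resize(c['image'][150:350,210:430],None,fx=3.5,fy=2.9,interpolation=cv2.INTER_CUBIC)[:,:,::-1])
"
```

```text
clock 17.77 yaw -2.2003 Mz mean 0.036 sd 0.025 F [-1.9  0.7  2.7] gap 0.0588
```

View pics/w15.png

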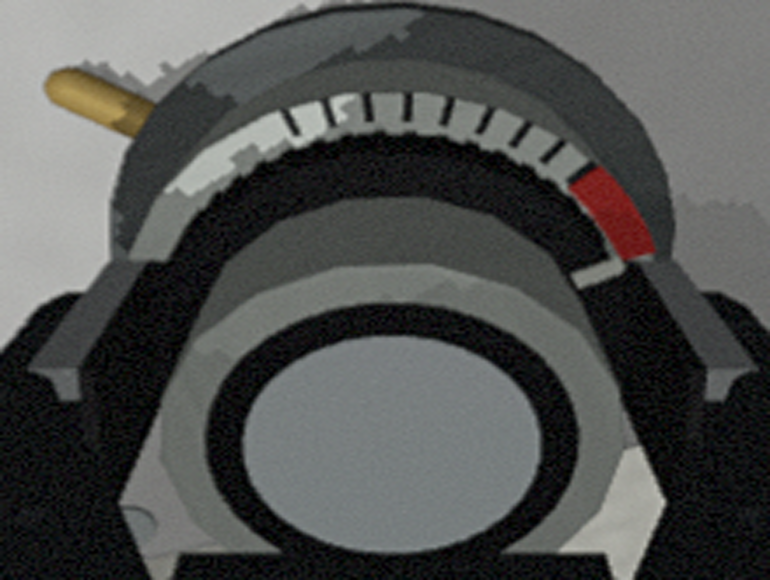

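{"fn": "jog_arm", "kwargs": {"increments": [{"gripper":0.5,"dx":0,"dy":0,"dz":0,"rx":0.02,"ry":0,"rz":0},{"gripper":0.5,"dx":0,"dy":0,"dz":0,"rx":0.02,"ry":0,"rz":0},{"gripper":0.5,"dx":0,"dy":0,"dz":0,"rx":0.02,"ry":0,"rz":0}]}}

```text
clock: 18.12
eef_pos: [0.5752, -0.048, 0.0669]
orientation: [1.677, 0.82, -1.676]
force: [-1.5, -0.0, 2.0]
finger_gap: 0.0588
```

```bash
python3 -c "
from h import *
mz()"
```

```text
clock 18.27 yaw -2.2305 Mz mean 0.064 sd 0.018 F [-0.8 -0.3  2.6] gap 0.0588
```

{"fn": "jog_arm", "kwargs": {"increments": [{"gripper":0.5,"dx":0,"dy":0,"dz":0,"rx":0.02,"ry":0,"rz":0},{"gripper":0.5,"dx":0,"dy":0,"dz":0,"rx":0.02,"ry":0,"rz":0},{"gripper":0.5,"dx":0,"dy":0,"dz":0,"rx":0.02,"ry":0,"rz":0}]}}

```text
clock: 18.57
eef_pos: [0.5752, -0.048, 0.0669]
orientation: [1.696, 0.799, -1.695]
force: [-1.6, -0.0, 3.0]
finger_gap: 0.0591
```

```bash
python3 -c "
from h import *
mz()"
```

```text
clock 18.72 yaw -2.2601 Mz mean 0.062 sd 0.019 F [-1.3  0.4  2.4] gap 0.0592
```

{"fn": "jog_arm", "kwargs": {"increments": [{"gripper":0.5,"dx":0,"dy":0,"dz":0,"rx":0.02,"ry":0,"rz":0},{"gripper":0.5,"dx":0,"dy":0,"dz":0,"rx":0.02,"ry":0,"rz":0},{"gripper":0.5,"dx":0,"dy":0,"dz":0,"rx":0.02,"ry":0,"rz":0}]}}

```text
clock: 19.02
eef_pos: [0.5751, -0.048, 0.0669]
orientation: [1.716, 0.777, -1.715]
force: [-0.4, -0.2, 2.9]
finger_gap: 0.0588
```

```bash
python3 -c "
from h import *
mz()"
```

```text
clock 19.17 yaw -2.2901 Mz mean 0.138 sd 0.043 F [-1.4 -0.2  2.3] gap 0.0586
```

{"fn": "jog_arm", "kwargs": {"increments": [{"gripper":0.5,"dx":0,"dy":0,"dz":0,"rx":0.01,"ry":0,"rz":0},{"gripper":0.5,"dx":0,"dy":0,"dz":0,"rx":0.01,"ry":0,"rz":0},{"gripper":0.5,"dx":0,"dy":0,"dz":0,"rx":0.01,"ry":0,"rz":0}]}}

```text
clock: 19.47
eef_pos: [0.5751, -0.048, 0.0669]
orientation: [1.726, 0.766, -1.725]
force: [-1.1, -0.2, 2.3]
finger_gap: 0.0585
```

```bash
python3 -c "
from h import *
mz(5)"
```

```text
clock 19.67 yaw -2.3049 Mz mean 0.298 sd 0.018 F [-1.   0.1  2.3] gap 0.0592
```

Stop felt: the torque is climbing at about the mount's spring rate (0.06, 0.14, 0.30 N m). One small further press for firmness, then release.

{"fn": "jog_arm", "kwargs": {"increments": [{"gripper":0.5,"dx":0,"dy":0,"dz":0,"rx":0.006,"ry":0,"rz":0},{"gripper":0.5,"dx":0,"dy":0,"dz":0,"rx":0.006,"ry":0,"rz":0},{"gripper":0.5,"dx":0,"dy":0,"dz":0,"rx":0.006,"ry":0,"rz":0}]}}

```text
clock: 19.97
eef_pos: [0.5752, -0.0479, 0.0669]
orientation: [1.732, 0.76, -1.731]
force: [-1.6, 0.9, 2.5]
finger_gap: 0.0588
```

```bash
python3 -c "
from h import *
mz(5)
c=shot('wrist')
cv2.imwrite('pics/w16.png',cv2.resize(c['image'][150:350,210:430],None,fx=3.5,fy=2.9,interpolation=cv2.INTER_CUBIC)[:,:,::-1])
"
```

```text
clock 20.17 yaw -2.3138 Mz mean 0.385 sd 0.019 F [-1.9 -0.2  2.7] gap 0.0585
```

View pics/w16.png

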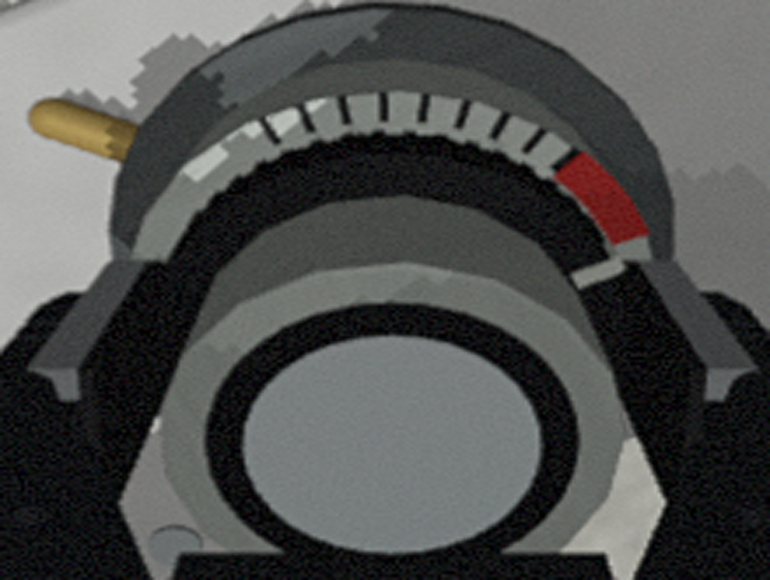

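{"fn": "jog_arm", "kwargs": {"increments": [{"gripper":1,"dx":0,"dy":0,"dz":0,"rx":0,"ry":0,"rz":0},{"gripper":1,"dx":0,"dy":0,"dz":0,"rx":0,"ry":0,"rz":0},{"gripper":1,"dx":0,"dy":0,"dz":0,"rx":0,"ry":0,"rz":0},{"gripper":1,"dx":0,"dy":0,"dz":0,"rx":0,"ry":0,"rz":0},{"gripper":1,"dx":-0.03,"dy":0,"dz":0,"rx":0,"ry":0,"rz":0},{"gripper":1,"dx":-0.08,"dy":0,"dz":0,"rx":0,"ry":0,"rz":0},{"gripper":1,"dx":-0.15,"dy":0,"dz":0,"rx":0,"ry":0,"rz":0},{"gripper":1,"dx":-0.25,"dy":0,"dz":0,"rx":0,"ry":0,"rz":0},{"gripper":1,"dx":-0.35,"dy":0,"dz":0,"rx":0,"ry":0,"rz":0},{"gripper":1,"dx":-0.4,"dy":0,"dz":0,"rx":0,"ry":0,"rz":0},{"gripper":1,"dx":-0.4,"dy":0,"dz":0,"rx":0,"ry":0,"rz":0},{"gripper":1,"dx":-0.4,"dy":0,"dz":0,"rx":0,"ry":0,"rz":0}]}}

```text
clock: 21.27
eef_pos: [0.5757, -0.0478, 0.229]
orientation: [1.735, 0.757, -1.728]
force: [-0.1, -0.2, -0.7]
finger_gap: 0.0856
```

```bash
python3 -c "
from h import *
mz(2)
c=shot('wrist')
cv2.imwrite('pics/w17.png',cv2.resize(c['image'][110:250,230:410],None,fx=4.3,fy=4.2,interpolation=cv2.INTER_CUBIC)[:,:,::-1])
s=shot('side')
cv2.imwrite('pics/s17.png',cv2.resize(s['image'][130:260,240:400],None,fx=4.5,fy=4.5,interpolation=cv2.INTER_CUBIC)[:,:,::-1])
"
```

```text
clock 21.32 yaw -2.3141 Mz mean 0.004 sd 0.005 F [-0.1 -0.4 -0.4] gap 0.0856
```

View pics/w17.png

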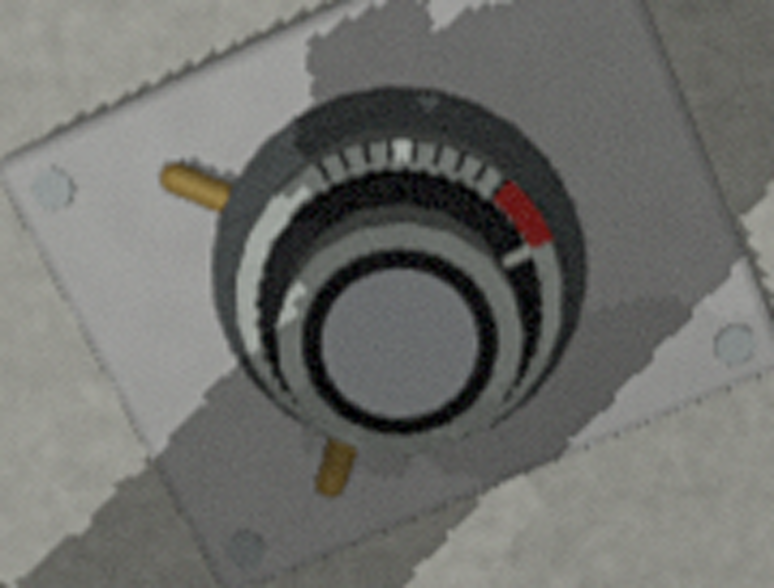

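View pics/s17.png

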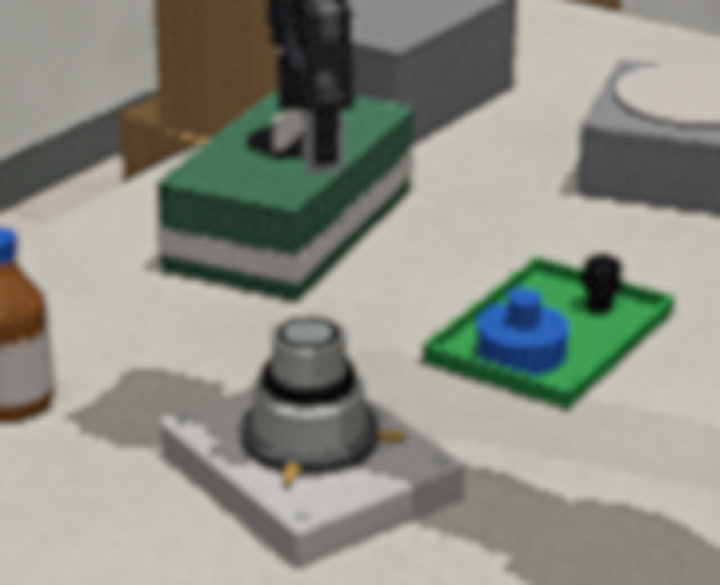

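```bash
python3 -c "
from h import *
c=shot('wrist')
w=lambda p:[(230+p[0]/4.3,110+p[1]/4.2)]
A=ray(c,w((400,341)),.108)[0][:2];print(A)
for n,p,z in [('line',(517,256),.0825),('red end',(502,190),.07),('red start',(545,245),.07)]:
  P=ray(c,w(p),z)[0][:2]-A; print(n,np.hypot(*P),np.arctan2(P[1],P[0])+.3095)
"
```

```text
[ 0.5764649  -0.04692452]
line 0.027068090494730124 0.030731191451009054
red end 0.0326587047477207 0.40788562348076435
red start 0.0335854304289018 -0.06033267214903121
```

The line now rests in the red band at about 0.03 to 0.09 rad, and the tool is clear. Handing in.

```bash
python3 -c "
from h import *
print(manip.close_job())"
```

```text
the job is handed in; nothing more can be done
None
```

The cap is off and the iris is fully open, and I have handed the job in, at about 21.5 s of the 67 s allowed.

- **Dust cap:** I lifted it straight up off the condenser and set it in the +y half of the green tray. The wrist and side pictures show it upright, knob up, clear of the walls and the eyepiece.
- **Iris ring:** I gripped it at 25 N and turned it clockwise by about 0.70 rad. The torque reading stayed at about 0.02–0.09 N m until the last steps. It then rose to 0.14, 0.30 and 0.39 N m at roughly the mount's spring rate: firmly against the stop (0.24 N m) and below straining (0.80 N m). I then let go and withdrew, with the reading back to 0.
- **Last checks:** The white line measures about 0.03 rad, at the low end of the red band. Measurement error is roughly ±0.06 rad, because the band's own start came out at −0.06.
- **Disagreements:** The cameras differed by 2–3 mm on the condenser axis, so I used a value between them. In free turning the torque also read about 0.05 N m below the stated friction, so the true final torque may be nearer 0.44 N m.
- **Contact with the collars:** I judged the fingertips at about 74–75 mm high from the side view, above the lower collar's top at 70 mm. I could not check directly that they never touched it. A steady upward force of 1–4 N while gripping looked like the pads swinging as they closed, since the knob grip gave the same.

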